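# Drop-test a batch of power modules

### The job

Run one drop test: with the gate shut and the red rod still pushed in, put every blue power module that lies on the bench into the hopper of the drop tester and let go of them. Then pull the red rod out to its middle click to arm the gate (never on towards its outer click), pull the yellow gate handle fully open so that all the modules drop into the catch tray, push the gate fully shut again and finally push the rod fully home, always leaving the rod at the middle click while the gate is open and leaving the other things on the bench alone.

Things in the scene. Friction and masses are not known exactly. Their poses are not given: they have to be found in the camera images.
- tester: bench drop tester, fixed; place and yaw vary. Origin: centre of its underside, below the hopper's middle; -x is its front (to the robot), +y its left. Upwards: catch tray (floor 12 mm up) in a closed clear shaft, steel slide gate, open aluminium hopper with its rim 210 mm up. Left of the hopper: the white rod housing, 104 mm wide, 165 mm high, its front face 50 mm before the origin
- hopper_floor (a point): centre of the hopper's floor, which is the top of the shut gate, 164 mm above the bench, straight above the tester's origin (same axes). The hopper is 100 mm (x) by 250 mm (y) inside, walls 6 mm thick and 46 mm above this floor. When the gate opens, what lies here falls into the catch tray
- gate (a joint): slide gate, metres: 0 = shut, 0.095 = fully open; it slides along the tester's -x and stays where it is left (about 3 N of friction, some more when loaded)
- gate_bar (a point): centre of the gate's yellow handle bar, 12 mm thick (x), 90 wide (y), 24 high, on two posts 36 mm either side of its middle. Moves with the gate; shut, it is 111 mm before the tester's origin and 198 mm above the bench, with 49 mm free to the hopper wall behind and 22 mm free under its middle. Pinch it from above across its thickness
- rod (a joint): push-pull rod, metres, three spring clicks: 0 = fully in (locked), 0.025 = middle click (armed), 0.050 = fully out. It slides out along the tester's -x; about 8 N to leave any click; let go within 10 mm of the middle it snaps to it, to about 1 mm
- rod_grip (a point): grip point of the red upright paddle on the rod's end, 12 mm thick (x), 38 wide (y), 50 high, top 18 mm above this point; the 10 mm round rod joins its back 24 mm below this point. Moves with the rod; rod in, it is 110 mm before and 195 mm left of the tester's origin, 164 mm above the bench, 54 mm free to the housing behind. Pinch it from above across its thickness
- module1_c (a point): centre of a blue power module with black ends (a rigid box 80 x 40 x 30 mm along its x, y, z, about 0.18 kg); lying flat on the bench its centre is 15 mm up. Three to five modules are present, the others are absent (None)
- module2_c (a point): centre of a blue power module with black ends (a rigid box 80 x 40 x 30 mm along its x, y, z, about 0.18 kg); lying flat on the bench its centre is 15 mm up. Three to five modules are present, the others are absent (None)
- module3_c (a point): centre of a blue power module with black ends (a rigid box 80 x 40 x 30 mm along its x, y, z, about 0.18 kg); lying flat on the bench its centre is 15 mm up. Three to five modules are present, the others are absent (None)
- module4_c (a point): centre of a blue power module with black ends (a rigid box 80 x 40 x 30 mm along its x, y, z, about 0.18 kg); lying flat on the bench its centre is 15 mm up. Three to five modules are present, the others are absent (None)
- module5_c (a point): centre of a blue power module with black ends (a rigid box 80 x 40 x 30 mm along its x, y, z, about 0.18 kg); lying flat on the bench its centre is 15 mm up. Three to five modules are present, the others are absent (None)
- solder_spool: bystander, to be left alone: steel-coloured reel of solder standing on its flange, 42 mm across, 36 mm high; origin at its underside
- multimeter: bystander, to be left alone: yellow hand multimeter lying flat, 150 x 75 x 34 mm; origin at its underside
- screwdriver: bystander, to be left alone: screwdriver lying flat
- flux_bottle: bystander, to be left alone: closed bottle, 48 mm across, 110 mm high; origin at its underside
- parts_box: bystander, to be left alone: open blue plastic box, 100 x 130 x 50 mm high; origin at its underside
- mug: bystander, to be left alone: white mug, 80 mm across, 90 mm high; origin at its underside

How it is judged:
On the way, in this order (a step that is already met when the one before it is completed fails the run):
1. all present modules lie released in the hopper, gate shut, rod in (x of module1_c in the frame of tester between -0.06 and 0.06 m and y of module1_c in the frame of tester between -0.13 and 0.13 m and z of module1_c in the frame of tester between 0.17 and 0.255 m and contact force between the fingers and module1 below 0.3 N and linear speed of each of module1, module2, module3, module4, module5 below 0.05 m/s and x of module2_c in the frame of tester between -0.06 and 0.06 m and y of module2_c in the frame of tester between -0.13 and 0.13 m and z of module2_c in the frame of tester between 0.17 and 0.255 m and contact force between the fingers and module2 below 0.3 N and x of module3_c in the frame of tester between -0.06 and 0.06 m and y of module3_c in the frame of tester between -0.13 and 0.13 m and z of module3_c in the frame of tester between 0.17 and 0.255 m and contact force between the fingers and module3 below 0.3 N and x of module4_c in the frame of tester between -0.06 and 0.06 m and y of module4_c in the frame of tester between -0.13 and 0.13 m and z of module4_c in the frame of tester between 0.17 and 0.255 m and contact force between the fingers and module4 below 0.3 N and x of module5_c in the frame of tester between -0.06 and 0.06 m and y of module5_c in the frame of tester between -0.13 and 0.13 m and z of module5_c in the frame of tester between 0.17 and 0.255 m and contact force between the fingers and module5 below 0.3 N and value of joint gate below 0.006 m and value of joint rod below 0.008 m), for 0.2 s.
2. the rod rests at its middle click, let go, gate still shut (value of joint rod between 0.021 and 0.029 m and value of joint gate below 0.006 m and contact force between the fingers and rod below 0.3 N), for 0.3 s.
3. the gate is pulled fully open and all modules have dropped into the catch tray (x of module1_c in the frame of tester between -0.06 and 0.06 m and y of module1_c in the frame of tester between -0.13 and 0.13 m and z of module1_c in the frame of tester between 0.01 and 0.15 m and x of module2_c in the frame of tester between -0.06 and 0.06 m and y of module2_c in the frame of tester between -0.13 and 0.13 m and z of module2_c in the frame of tester between 0.01 and 0.15 m and x of module3_c in the frame of tester between -0.06 and 0.06 m and y of module3_c in the frame of tester between -0.13 and 0.13 m and z of module3_c in the frame of tester between 0.01 and 0.15 m and x of module4_c in the frame of tester between -0.06 and 0.06 m and y of module4_c in the frame of tester between -0.13 and 0.13 m and z of module4_c in the frame of tester between 0.01 and 0.15 m and x of module5_c in the frame of tester between -0.06 and 0.06 m and y of module5_c in the frame of tester between -0.13 and 0.13 m and z of module5_c in the frame of tester between 0.01 and 0.15 m and value of joint gate above 0.08 m), for 0.1 s.
4. the gate is pushed shut, rod still at its middle click (value of joint gate below 0.006 m and value of joint rod between 0.021 and 0.029 m), for 0.2 s.
5. the rod is pushed fully home (value of joint rod below 0.004 m), for 0.2 s.
At the end, for the whole second after the job is handed in: all present modules are in the catch tray below the gate, the gate is shut (within 6 mm) and the rod is fully in (within 4 mm) (x of module1_c in the frame of tester between -0.06 and 0.06 m and y of module1_c in the frame of tester between -0.13 and 0.13 m and z of module1_c in the frame of tester between 0.01 and 0.15 m and x of module2_c in the frame of tester between -0.06 and 0.06 m and y of module2_c in the frame of tester between -0.13 and 0.13 m and z of module2_c in the frame of tester between 0.01 and 0.15 m and x of module3_c in the frame of tester between -0.06 and 0.06 m and y of module3_c in the frame of tester between -0.13 and 0.13 m and z of module3_c in the frame of tester between 0.01 and 0.15 m and x of module4_c in the frame of tester between -0.06 and 0.06 m and y of module4_c in the frame of tester between -0.13 and 0.13 m and z of module4_c in the frame of tester between 0.01 and 0.15 m and x of module5_c in the frame of tester between -0.06 and 0.06 m and y of module5_c in the frame of tester between -0.13 and 0.13 m and z of module5_c in the frame of tester between 0.01 and 0.15 m and value of joint gate below 0.006 m and value of joint rod below 0.004 m); the robot touches nothing.
It fails at once if the gate is opened more than 15 mm while the rod is not at its middle click (within 9 mm) (value of joint gate above 0.015 m and (value of joint rod below 0.016 m or value of joint rod above 0.034 m)).
It fails at once if the rod is pulled on past its middle click towards the outer one (beyond 40 mm) (value of joint rod above 0.04 m).
It fails at once if a bystander is knocked more than 60 mm away (distance of any of solder_spool, multimeter, screwdriver, flux_bottle, parts_box, mug from where it was at the start of the episode above 0.06 m).
Of module1, module2, module3, module4, module5 only 3 to 5 are there at a start; the rules pass over those that are not, and their reading is None.
At some moment in a run one of module1, module2, module3, module4, module5 may be knocked a few centimetres aside while the robot is not near it.
Once in a run the grip may slacken for a moment while it holds something.
It also fails if it takes over 210 s, if anything falls off the work surface, if the arm or the gripper's body presses on something with over 40 N, if the wrist force passes 120 N, or if a joint passes its speed limit or range.

### The arm

A 6-joint arm with a two-finger parallel gripper is mounted at the origin on the work surface. World frame = base frame: x ahead of the robot, y to its left, z up, the work surface at z = 0. Lengths are in m, angles in rad, forces in N, time in s.
With the tool pointing down it reaches from about 0.3 to 0.825 m from the base axis. Payload 5.4 kg.
Tool frame: the origin (TCP) lies at the very end of the fingers, on their centre line; the grasp point (between the pads) lies 19 mm behind it; z points along the fingers, y is the direction in which the jaws open and shut (so a half turn about z gives the same grasp; the last joint's range is limited). The gripper opens to 92 mm and grips with 3 to 60 N. Pads are 20 mm wide; open, the fingers measure 128 mm over their backs; the gripper's body (75 mm by 189 mm) begins 69 mm behind the grasp point.
Start: joints at [-1.325, 0.158, 1.597, -0, 1.386, -0.21], TCP at [0.253, -0.516, 0.215] pointing down, gripper open.
Joint ranges: [-2.91, 2.91], [-0.94, 2.29], [0.18, 2.7], [-1.29, 4.43], [0.17, 2.64], [-3, 3]. Speed limits (rad/s): [2.57, 2.57, 3.14, 3.14, 3.14, 3.14].

### API

Orientations are given as a unit quaternion [w, x, y, z].
In Python, from workcell import status, imaging, r gives the robot as it stands.
- The arm moves only by the shell command python3 -m inch 'ROWS' [OPENING] [FORCE]. ROWS is JSON, a list of rows, each a list of 6 numbers: the shift along the tool's x, y, z each as a share of 200 mm, from -1 to 1, then the turn, a rotation vector about the tool's x, y, z each as a share of pi rad, from -1 to 1. In form: [[x, y, z, wx, wy, wz], ...]. A call has 1 to 5 rows; each row is the pose to reach, as a shift and turn from the pose commanded when the call began, along the tool's axes at that moment, turning the shorter way round; what a row does not reach only later rows make up. A row lasts 1/12 s, in which the tool goes at most 41.7 mm and 7.16 degrees, less where a joint would pass 70% of its speed; a pose out of reach is approached as far as the arm can. A call with a number of a shift or a turn outside -1 to 1 is refused whole. A call with a gripper value outside its range is refused whole. OPENING is the opening, from 0 (shut) to 1 (fully open), set as the call begins (- or left out, the last holds). The fingers move at their own pace and stop on an object; FORCE is the grip in N (left out, the last holds). Time passes only in rows, so rows that repeat a pose let the fingers close. It gives the time, the measured TCP pose, the force and the opening at its end, in the units of the state.
- status.state(): the state, without advancing time (a new reading comes with each control period).
- imaging.read_camera(name): name is "scene" or "top"; returns the picture (384x512x3 uint8, red, green, blue); there is no depth.
- imaging.get_calibration(name): a dict with "mtx" (3x3 intrinsics, pixels), "dist_coeffs" ([k1, k2, p1, p2, k3] as OpenCV has them; the pictures are not rectified), "rvec" (rotation vector, rad) and "tvec" (3), from world to camera coordinates, as OpenCV has them. Camera axes: x right, y down, z forward; pixel columns grow to the right and rows downward; lengths in m; the calibration is good to about 2 mm. A picture is of the moment at which its call begins. get_calibration takes no time and is no camera call.
- r.close_job(): hands the job in, once; it reports no verdict.
The state is a dict: "time_s": time; "joints": joint angles; "qvel": joint speeds; "tau": joint torques, N m; "tcp_pos": TCP position; "ee_rot": TCP orientation; "force": force on the tool from outside, world axes, zero at the start; "torque": the same for the moment, N m; "gripper_width": finger opening in m.
Only numpy, scipy, OpenCV 4.12 (cv2) and the standard library are available. Lean on these libraries where they do the work, as an engineer would, in place of code of your own. Each camera call takes 0.05 s, during which the arm holds its last target. There are 200 camera calls.

## Working session

There is one attempt and no reset: what is moved stays moved. The work goes in short steps, Python scripts to look and compute and a shell command to move; the robot and the scene stay as the last step left them, time stands still between calls to the robot, and variables do not carry over. Pictures are saved under pics/ and viewed, about 12 in all and at most 16, crops included, and the job is handed in when it is done.

```bash
ls; mkdir -p pics; python3 - <<'E'
from workcell import status, imaging, r
import cv2
for n in("scene","top"):
    im=imaging.read_camera(n); cv2.imwrite(f"pics/{n}0.png",cv2.resize(im[:,:,::-1],None,fx=1.5,fy=1.5))
    c=imaging.get_calibration(n); print(n,{k:list(map(list,v)) if k=="mtx" else list(v) for k,v in c.items()})
s=status.state(); print(s)
E
```

```text
pics
scene {'mtx': [[np.float64(420.11693435321246), np.float64(0.0), np.float64(252.31024730600728)], [np.float64(0.0), np.float64(420.11693435321246), np.float64(185.95831006798585)], [np.float64(0.0), np.float64(0.0), np.float64(1.0)]], 'dist_coeffs': [np.float64(0.013897136514425692), np.float64(0.0), np.float64(0.0), np.float64(0.0), np.float64(0.0)], 'rvec': [np.float64(2.3019241571321416), np.float64(0.7998871250018857), np.float64(-0.3096063449842391)], 'tvec': [np.float64(-0.4103581386020625), np.float64(-0.17217480240441832), np.float64(1.7149258847390934)]}
top {'mtx': [[np.float64(422.38932870665315), np.float64(0.0), np.float64(248.03668522718357)], [np.float64(0.0), np.float64(422.38932870665315), np.float64(199.84817037158965)], [np.float64(0.0), np.float64(0.0), np.float64(1.0)]], 'dist_coeffs': [np.float64(-0.13159505531859184), np.float64(0.0), np.float64(0.0), np.float64(0.0), np.float64(0.0)], 'rvec': [np.float64(2.1912668467251466), np.float64(-2.1567600309829427), np.float64(0.08853730466130959)], 'tvec': [np.float64(-0.06007227268965058), np.float64(0.5697371785572789), np.float64(1.4781793193766586)]}
{'time_s': 0.1, 'joints': array([-1.32511908e+00,  1.58952165e-01,  1.59810322e+00, -1.21468342e-05,
        1.38619467e+00, -2.10116372e-01]), 'qvel': array([ 0.00053674, -0.00270382, -0.00124018, -0.00202931,  0.00070291,
        0.00124176]), 'tau': array([-8.85396694e-04, -3.86504924e+01, -3.22958887e+01,  7.02118082e-02,
        3.39207589e-02, -4.07261416e-05]), 'tcp_pos': array([ 0.25292983, -0.51575678,  0.21373795]), 'ee_rot': array([-8.28458872e-04,  9.74143133e-01,  2.25930230e-01, -2.07021596e-05]), 'force': array([ 0.02086122, -0.18390787,  0.16706278]), 'torque': array([0.01261363, 0.01495745, 0.04385159]), 'gripper_width': 0.09184614421725183}
```

View pics/top0.png

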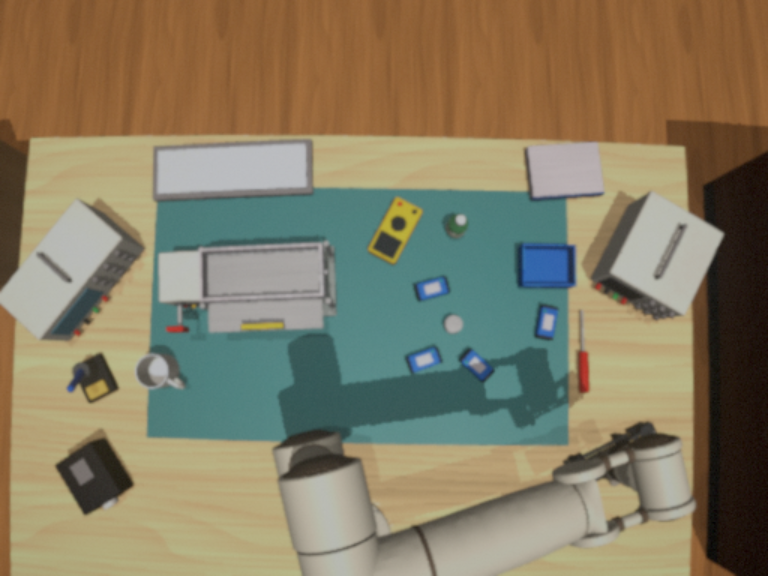

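View pics/scene0.png

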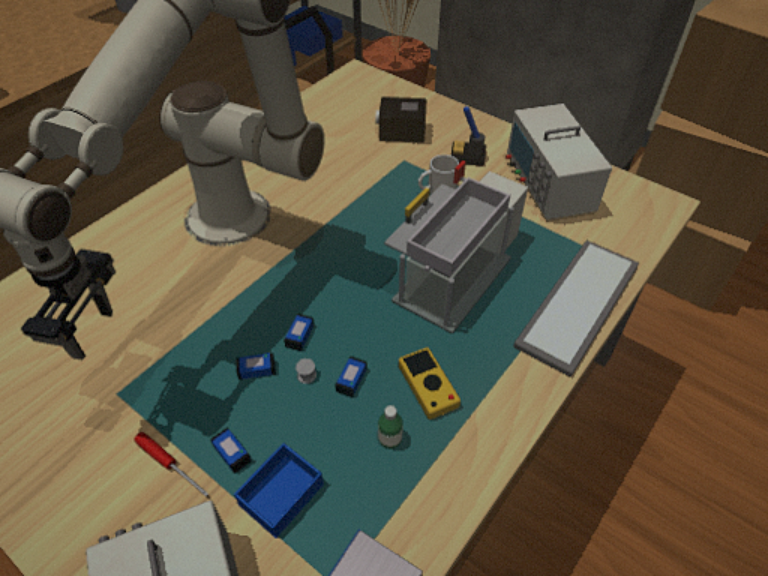

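The top view (1.5x pixels) shows four modules at (432,288), (424,359), (477,364) and (546,322). The tester is at left, with its yellow bar at (262,326) and red paddle at (177,329). The mug sits just in front of the rod at (157,370), and the spool is between the modules at (453,323). Next I'll measure.

```bash
cat > h.py <<'E'
import numpy as np, cv2
from scipy.spatial.transform import Rotation as R
from workcell import status, imaging, r
def ray(n,uv):
    c=imaging.get_calibration(n); M=cv2.Rodrigues(np.array(c["rvec"],float))[0]; t=np.array(c["tvec"],float)
    p=cv2.undistortPoints(np.array([[uv]],float),np.array(c["mtx"],float),np.array(c["dist_coeffs"],float))[0,0]
    return -M.T@t, M.T@np.r_[p,1]
def plane(n,uv,z):
    o,d=ray(n,uv); return (o+d*(z-o[2])/d[2])
def cross(u1,u2):
    o1,d1=ray("top",u1);o2,d2=ray("scene",u2)
    s=np.linalg.lstsq(np.c_[d1,-d2],o2-o1,rcond=None)[0]; a=o1+d1*s[0];b=o2+d2*s[1]
    return (a+b)/2,np.linalg.norm(a-b)
def blobs(im,lo,hi,amin=20):
    h=cv2.cvtColor(im,cv2.COLOR_RGB2HSV); m=cv2.inRange(h,lo,hi)
    if lo[0]==0: m|=cv2.inRange(h,(172,lo[1],lo[2]),(180,255,255))
    return [c for c in cv2.findContours(m,cv2.RETR_EXTERNAL,cv2.CHAIN_APPROX_NONE)[0] if cv2.contourArea(c)>amin]
BLUE=((102,120,40),(125,255,255));YEL=((20,130,90),(33,255,255));RED=((0,150,80),(6,255,255))
def cen(c): m=cv2.moments(c); return np.array([m["m10"],m["m01"]])/m["m00"]
def modules(n="top",z=.03):
    out=[]
    for c in blobs(imaging.read_camera(n),*BLUE):
        P=np.array([plane(n,q,z)[:2] for q in c[:,0]]).astype(np.float32)
        (x,y),(w,h),a=cv2.minAreaRect(P); 
        if w<h: w,h,a=h,w,a+90
        out.append((x,y,(a+90)%180-90,w,h,cen(c)))   # a: long axis yaw, deg
    return out
def rows(*wps):
    """waypoints (x,y,z,jaw yaw deg or None) -> rows, each leg from the one before"""
    s=status.state(); p=s["tcp_pos"]; w,x,y,z=s["ee_rot"]; q=R.from_quat([x,y,z,w])
    for W in wps:
        if W[3] is None: q2=q
        else:
            c=[]
            for k in (0,180):
                a=np.radians(W[3]+k); Y=np.array([np.cos(a),np.sin(a),0]); Z=np.array([0,0,-1.])
                c.append(R.from_matrix(np.c_[np.cross(Y,Z),Y,Z]))
            q2=min(c,key=lambda g:(q.inv()*g).magnitude())
        d=q.inv().apply(np.array(W[:3])-p)/.2; v=(q.inv()*q2).as_rotvec()/np.pi
        n=max(np.linalg.norm(d)*200/41.7,np.linalg.norm(v)*180/7.16)
        print("leg",np.round(W[:3],3),[float(f) for f in np.round(np.r_[d,v],3)+0],"rows %.1f"%n)
        p,q=np.array(W[:3]),q2
E
python3 - <<'E'
from h import *
for m in modules(): print(np.round(m[:5],3),m[5].round(1))
t=imaging.read_camera("top"); s=imaging.read_camera("scene")
for nm,c,z in(("Y",YEL,.21),("R",RED,.182)):
    for n,i in(("top",t),("scene",s)):
        for b in blobs(i,*c,8): 
            a=cv2.minAreaRect(b); print(nm,n,cen(b).round(1),cv2.contourArea(b),"plane",plane(n,cen(b),z).round(3), cv2.boundingRect(b))
tc=cv2.resize(t[140:240,90:240,::-1],None,fx=5,fy=5,interpolation=cv2.INTER_CUBIC); cv2.imwrite("pics/tc.png",tc)
E
```

```text
[ 4.2100e-01 -2.9900e-01  4.9157e+01  6.9000e-02  4.2000e-02] [317.6 243.1]
[ 4.3300e-01 -1.7400e-01 -6.8752e+01  7.2000e-02  4.2000e-02] [282.3 239.2]
[  0.525  -0.466 -10.827   0.07    0.045] [364.1 214.3]
[ 6.0100e-01 -1.9200e-01 -7.3842e+01  7.1000e-02  4.2000e-02] [287.8 191.9]
[  0.661  -0.467 -89.029   0.135   0.105] [363.8 176.6]
Y top [ 64.2 259.4] 116.0 plane [0.355 0.529 0.21 ] (57, 253, 16, 14)
Y top [175.  216.9] 56.0 plane [0.498 0.175 0.21 ] (161, 215, 28, 4)
Y top [262.9 153.3] 771.0 plane [ 0.702 -0.097  0.21 ] (246, 132, 35, 44)
Y scene [285.8 253.3] 895.0 plane [ 0.802 -0.206  0.21 ] (266, 232, 41, 44)
Y scene [277.6 132.9] 38.0 plane [0.499 0.171 0.21 ] (270, 126, 16, 15)
Y scene [305.4  97.4] 30.5 plane [0.463 0.397 0.21 ] (302, 94, 8, 8)
R top [388.6 247.1] 116.0 plane [ 0.412 -0.504  0.182] (386, 235, 6, 26)
R top [116.8 219. ] 19.0 plane [0.488 0.37  0.182] (112, 218, 11, 3)
R scene [102.3 299.8] 199.0 plane [ 0.509 -0.589  0.182] (90, 290, 26, 22)
R scene [306.6 109.9] 13.5 plane [0.49  0.369 0.182] (304, 107, 6, 7)
```

View pics/tc.png

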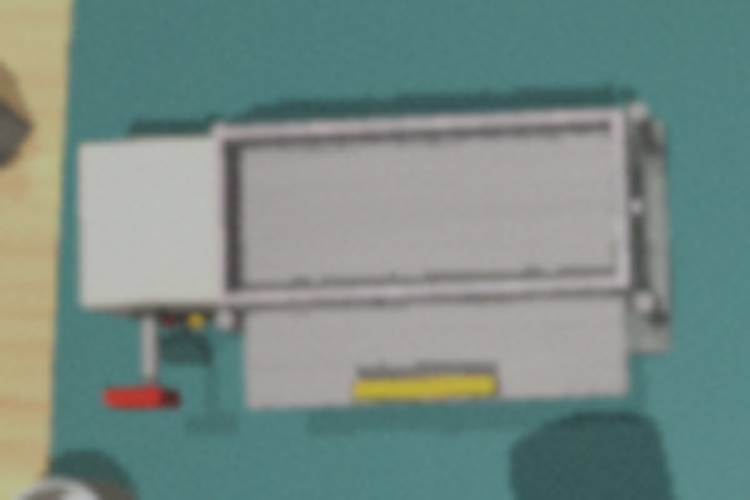

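The crop (5x, offset 90,140) shows the rim's outer corners near (217,128), (640,105) and (650,300), the paddle at (135,397) and the bar at (425,385). Bar and paddle agree across both views. I'll check the tester pose against the rim and plan the first grasp.

```bash
python3 - <<'E'
from h import *
P=[plane("top",(90+u/5,140+v/5),.21) for u,v in((217,126),(638,105),(633,290),(222,306))]
print(np.round(P,3), np.mean(P,0).round(3))
for i,j in((0,1),(3,2)): d=P[i]-P[j]; print("yaw",np.degrees(np.arctan2(-d[0],d[1])),np.linalg.norm(d))
d=P[0]-P[3]; print(np.degrees(np.arctan2(d[1],d[0])),np.linalg.norm(d))
# jaws axis = short axis = long+90
rows((.421,-.299,.12,49.2+90),(.421,-.299,.010,None))
print(status.state()["joints"])
E
```

```text
[[0.659 0.314 0.21 ]
 [0.676 0.046 0.21 ]
 [0.559 0.046 0.21 ]
 [0.545 0.306 0.21 ]] [0.61  0.178 0.21 ]
yaw 3.5096482852166675 0.26886582323427505
yaw 3.1146179257245223 0.2601907972606644
4.064640786209385 0.11502826388724595
leg [ 0.421 -0.299  0.12 ] [1.232, -0.604, 0.471, 0.0, 0.0, -0.128] rows 7.0
leg [ 0.421 -0.299  0.01 ] [0.0, 0.0, 0.55, 0.0, 0.0, 0.0] rows 2.6
[-1.32508864e+00  1.58710198e-01  1.59757349e+00 -3.16972154e-05
  1.38621898e+00 -2.10128501e-01]
```

```bash
python3 - <<'E'
s=open('h.py').read()
s=s[:s.index("        d=q.inv()")]+'''        dq=(q.inv()*q2).as_rotvec(); D=np.array(W[:3])-p
        k=int(np.ceil(max(np.linalg.norm(D)/.2,np.linalg.norm(dq)/.62,np.abs(q.inv().apply(D)).max()/.2)-1e-3)) or 1
        for i in range(k):
            d=q.inv().apply(D/k)/.2; v=dq/k/np.pi
            print([float(f) for f in np.round(np.r_[d,v],3)+0]); q=q*R.from_rotvec(dq/k)
        print("  ->",np.round(W[:3],3)); p,q=np.array(W[:3]),q2
def T(x,y): a=np.radians(3.2); return .609+x*np.cos(a)-y*np.sin(a),.179+x*np.sin(a)+y*np.cos(a)
'''
open('h.py','w').write(s)
E
python3 - <<'E'
from h import *
rows((.421,-.299,.12,139.2),(.421,-.299,.010,None),(.421,-.299,.28,None),(*T(0,-80e-3),.28,93.2),(*T(0,-80e-3),.2,None))
E
```

```text
[0.616, -0.302, 0.236, 0.0, 0.0, -0.064]
[0.664, -0.173, 0.236, 0.0, 0.0, -0.064]
  -> [ 0.421 -0.299  0.12 ]
[0.0, 0.0, 0.55, 0.0, 0.0, 0.0]
  -> [ 0.421 -0.299  0.01 ]
[0.0, 0.0, -0.675, 0.0, 0.0, 0.0]
[0.0, 0.0, -0.675, 0.0, 0.0, 0.0]
  -> [ 0.421 -0.299  0.28 ]
[0.712, -0.191, 0.0, 0.0, 0.0, 0.085]
[0.636, -0.372, 0.0, 0.0, 0.0, 0.085]
[0.515, -0.527, 0.0, 0.0, 0.0, 0.085]
  -> [0.613 0.099 0.28 ]
[0.0, 0.0, 0.4, 0.0, 0.0, 0.0]
  -> [0.613 0.099 0.2  ]
```

```bash
I="python3 -m inch"
$I '[[0.616,-0.302,0.236,0,0,-0.064],[0.616,-0.302,0.236,0,0,-0.064],[0.616,-0.302,0.236,0,0,-0.064],[0.616,-0.302,0.236,0,0,-0.064]]' 0.8 30
$I '[[0.664,-0.173,0.236,0,0,-0.064],[0.664,-0.173,0.236,0,0,-0.064],[0.664,-0.173,0.236,0,0,-0.064],[0.664,-0.173,0.236,0,0,-0.064],[0.664,-0.173,0.236,0,0,-0.064]]'
python3 - <<'E'
from h import *
s=status.state();print(s["tcp_pos"])
for m in modules(): print(np.round(m[:5],3),m[5].round(1))
cv2.imwrite("pics/a.png",cv2.resize(imaging.read_camera("scene")[150:330,100:360,::-1],None,fx=2.5,fy=2.5))
rows((.421,-.299,.010,139.2))
E
```

```text
time_s: 0.58
tcp_pos: [0.3385, -0.4036, 0.1653]
ee_rot: [-0.002, 0.946, 0.324, 0.0]
force: [0.0, 0.8, -0.3]
gripper_width: 0.0736
time_s: 1.0
tcp_pos: [0.4219, -0.2949, 0.118]
ee_rot: [-0.002, 0.908, 0.418, -0.0]
force: [-0.5, -0.8, -0.3]
gripper_width: 0.0733
[ 0.42189554 -0.29491519  0.118009  ]
[ 4.3900e-01 -2.7800e-01 -4.4658e+01  4.0000e-02  1.2000e-02] [312.  237.2]
[ 4.3300e-01 -1.7500e-01 -6.9644e+01  7.1000e-02  3.9000e-02] [282.4 239.2]
[  0.525  -0.466 -10.324   0.069   0.045] [364.2 214.3]
[ 6.0000e-01 -1.9200e-01 -7.4992e+01  7.2000e-02  4.4000e-02] [287.8 192. ]
[  0.661  -0.467 -89.029   0.135   0.105] [363.8 176.6]
[0.0, -0.001, 0.55, 0.0, 0.0, 0.0]
  -> [ 0.421 -0.299  0.01 ]
```

View pics/a.png

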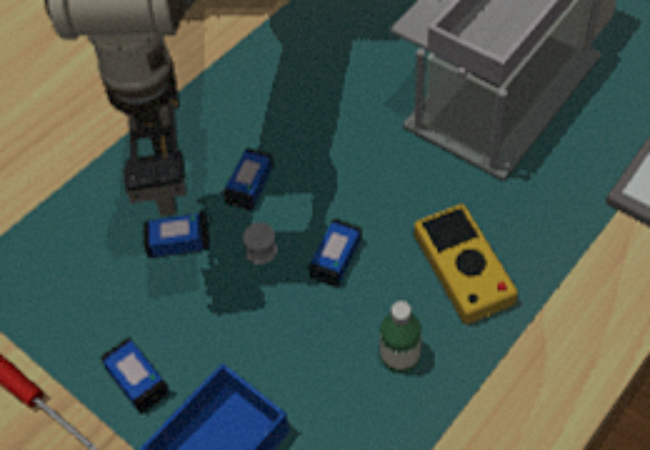

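The gripper hangs over module 1 (crop 175,235) with its jaws across the module's short side. The other three modules haven't moved. Descending to grasp.

```bash
I="python3 -m inch"
$I '[[0,0,0.55,0,0,0],[0,0,0.55,0,0,0],[0,0,0.55,0,0,0],[0,0,0.55,0,0,0]]' 
$I '[[0,0,0,0,0,0],[0,0,0,0,0,0],[0,0,0,0,0,0],[0,0,0,0,0,0]]' 0 30
$I '[[0,0,-0.675,0,0,0],[0,0,-0.675,0,0,0],[0,0,-0.675,0,0,0],[0,0,-0.675,0,0,0]]'
$I '[[0,0,-0.675,0,0,0],[0,0,-0.675,0,0,0],[0,0,-0.675,0,0,0],[0,0,-0.675,0,0,0]]'
$I '[[0.712,-0.191,0,0,0,0.085],[0.712,-0.191,0,0,0,0.085],[0.712,-0.191,0,0,0,0.085],[0.712,-0.191,0,0,0,0.085]]'
$I '[[0.636,-0.372,0,0,0,0.085],[0.636,-0.372,0,0,0,0.085],[0.636,-0.372,0,0,0,0.085],[0.636,-0.372,0,0,0,0.085]]'
$I '[[0.515,-0.527,0,0,0,0.085],[0.515,-0.527,0,0,0,0.085],[0.515,-0.527,0,0,0,0.085],[0.515,-0.527,0,0,0,0.085],[0.515,-0.527,0,0,0,0.085]]'
python3 - <<'E'
from h import *
for m in modules(): print(np.round(m[:5],3),m[5].round(1))
cv2.imwrite("pics/b.png",cv2.resize(imaging.read_camera("scene")[50:290,140:460,::-1],None,fx=2,fy=2))
rows((*T(0,-80e-3),.2,93.2))
E
```

```text
time_s: 1.43
tcp_pos: [0.4171, -0.2972, 0.0052]
ee_rot: [-0.005, 0.91, 0.415, -0.002]
force: [-0.6, 1.2, -0.5]
gripper_width: 0.0733
time_s: 1.77
tcp_pos: [0.4225, -0.3012, 0.0127]
ee_rot: [0.002, 0.909, 0.416, 0.001]
force: [-0.6, -0.1, -0.1]
gripper_width: 0.0488
time_s: 2.1
tcp_pos: [0.4245, -0.303, 0.1543]
ee_rot: [0.007, 0.909, 0.416, 0.002]
force: [1.2, -1.8, 1.8]
gripper_width: 0.0224
time_s: 2.43
tcp_pos: [0.4234, -0.3017, 0.2894]
ee_rot: [0.007, 0.909, 0.416, 0.002]
force: [-0.4, 0.0, 0.7]
gripper_width: 0.0006
time_s: 2.77
tcp_pos: [0.4863, -0.1644, 0.2811]
ee_rot: [0.001, 0.957, 0.29, 0.001]
force: [-0.3, -0.6, -1.0]
gripper_width: 0.0006
time_s: 3.1
tcp_pos: [0.5504, -0.0313, 0.281]
ee_rot: [0.0, 0.987, 0.161, 0.001]
force: [0.5, -0.3, -0.6]
gripper_width: 0.0007
time_s: 3.52
tcp_pos: [0.6147, 0.1037, 0.2802]
ee_rot: [-0.001, 1.0, 0.031, 0.001]
force: [0.6, -0.4, -0.3]
gripper_width: 0.0004
[ 4.2100e-01 -2.9800e-01  4.9136e+01  7.1000e-02  4.1000e-02] [317.4 243.1]
[ 4.3300e-01 -1.7400e-01 -6.9258e+01  7.1000e-02  4.1000e-02] [282.3 239.3]
[ 0.525 -0.466 -9.8    0.07   0.045] [364.1 214.3]
[ 6.0100e-01 -1.9200e-01 -7.4992e+01  7.2000e-02  4.2000e-02] [287.8 191.9]
[  0.661  -0.467 -89.029   0.135   0.105] [363.8 176.6]
[-0.002, 0.001, 0.402, 0.0, 0.0, 0.001]
  -> [0.613 0.099 0.2  ]
```

View pics/b.png

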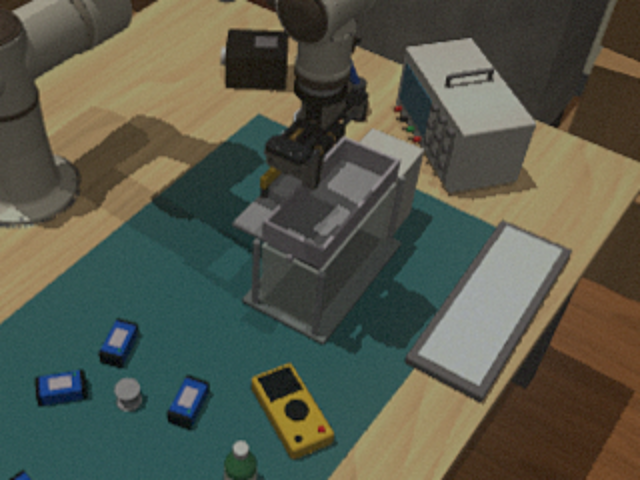

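The fingers close at only about 75 mm/s, so I lifted before they had shut. The module is unmoved, as the picture shows at (62,387). I'm going back and will allow more closing time.

```bash
python3 - <<'E'
from h import *
rows((.421,-.298,.14,139.2),(.421,-.298,.010,None),(.421,-.298,.14,None))
E
```

```text
[-0.36, 0.642, 0.234, 0.0, 0.0, -0.085]
[-0.516, 0.525, 0.234, 0.0, 0.0, -0.085]
[-0.636, 0.37, 0.234, 0.0, 0.0, -0.085]
  -> [ 0.421 -0.298  0.14 ]
[0.0, 0.0, 0.65, 0.0, 0.0, 0.0]
  -> [ 0.421 -0.298  0.01 ]
[0.0, 0.0, -0.65, 0.0, 0.0, 0.0]
  -> [ 0.421 -0.298  0.14 ]
```

```bash
I="python3 -m inch"
$I '[[-0.36,0.642,0.234,0,0,-0.085],[-0.36,0.642,0.234,0,0,-0.085],[-0.36,0.642,0.234,0,0,-0.085],[-0.36,0.642,0.234,0,0,-0.085]]' 0.75 30 |grep tcp
$I '[[-0.516,0.525,0.234,0,0,-0.085],[-0.516,0.525,0.234,0,0,-0.085],[-0.516,0.525,0.234,0,0,-0.085],[-0.516,0.525,0.234,0,0,-0.085]]' |grep tcp
$I '[[-0.636,0.37,0.234,0,0,-0.085],[-0.636,0.37,0.234,0,0,-0.085],[-0.636,0.37,0.234,0,0,-0.085],[-0.636,0.37,0.234,0,0,-0.085],[-0.636,0.37,0.234,0,0,-0.085]]' 
$I '[[0,0,0.65,0,0,0],[0,0,0.65,0,0,0],[0,0,0.65,0,0,0],[0,0,0.65,0,0,0],[0,0,0.65,0,0,0]]' |grep -v ee
$I '[[0,0,0,0,0,0],[0,0,0,0,0,0],[0,0,0,0,0,0],[0,0,0,0,0,0],[0,0,0,0,0,0]]' 0 30 |grep -v ee
$I '[[0,0,0,0,0,0],[0,0,0,0,0,0],[0,0,0,0,0,0],[0,0,0,0,0,0],[0,0,0,0,0,0]]' |grep -v ee
$I '[[0,0,-0.65,0,0,0],[0,0,-0.65,0,0,0],[0,0,-0.65,0,0,0],[0,0,-0.65,0,0,0],[0,0,-0.65,0,0,0]]'
python3 - <<'E'
from h import *
print(modules()[0])
rows((.421,-.298,.28,139.2),(*T(0,-80e-3),.28,93.2),(*T(0,-80e-3),.2,None))
E
```

```text
tcp_pos: [0.5469, -0.0368, 0.2328]
tcp_pos: [0.4825, -0.1688, 0.1864]
time_s: 4.7
tcp_pos: [0.4156, -0.3031, 0.1382]
ee_rot: [-0.0, 0.911, 0.412, -0.002]
force: [0.7, -0.3, 0.1]
gripper_width: 0.0692
time_s: 5.12
tcp_pos: [0.4181, -0.2965, 0.0081]
force: [0.3, -0.2, 0.3]
gripper_width: 0.0689
time_s: 5.53
tcp_pos: [0.4214, -0.2995, 0.0117]
force: [-0.9, 0.7, 7.0]
gripper_width: 0.0394
time_s: 5.95
tcp_pos: [0.4214, -0.2995, 0.0117]
force: [-0.7, 0.2, 6.8]
gripper_width: 0.0396
time_s: 6.37
tcp_pos: [0.422, -0.3001, 0.1435]
ee_rot: [0.004, 0.909, 0.416, 0.001]
force: [-0.7, 0.7, -1.4]
gripper_width: 0.0397
(0.43281474709510803, -0.17374280095100403, -69.32384300231934, 0.07084813714027405, 0.03933579474687576, array([282.2893401, 239.2715736]))
[0.003, 0.001, -0.697, 0.001, 0.0, 0.0]
  -> [ 0.421 -0.298  0.28 ]
[0.711, -0.19, 0.0, 0.0, 0.0, 0.085]
[0.635, -0.371, 0.0, 0.0, 0.0, 0.085]
[0.515, -0.526, 0.0, 0.0, 0.0, 0.085]
  -> [0.613 0.099 0.28 ]
[0.0, 0.0, 0.4, 0.0, 0.0, 0.0]
  -> [0.613 0.099 0.2  ]
```

```bash
I="python3 -m inch"
$I '[[0.003,0.001,-0.697,0,0,0],[0.003,0.001,-0.697,0,0,0],[0.003,0.001,-0.697,0,0,0],[0.003,0.001,-0.697,0,0,0],[0.003,0.001,-0.697,0,0,0]]' |grep gr
$I '[[0.711,-0.19,0,0,0,0.085],[0.711,-0.19,0,0,0,0.085],[0.711,-0.19,0,0,0,0.085],[0.711,-0.19,0,0,0,0.085],[0.711,-0.19,0,0,0,0.085]]' |grep gr
$I '[[0.635,-0.371,0,0,0,0.085],[0.635,-0.371,0,0,0,0.085],[0.635,-0.371,0,0,0,0.085],[0.635,-0.371,0,0,0,0.085],[0.635,-0.371,0,0,0,0.085]]' |grep gr
$I '[[0.515,-0.526,0,0,0,0.085],[0.515,-0.526,0,0,0,0.085],[0.515,-0.526,0,0,0,0.085],[0.515,-0.526,0,0,0,0.085],[0.515,-0.526,0,0,0,0.085]]' |egrep "gr|tcp"
$I '[[0,0,0.4,0,0,0],[0,0,0.4,0,0,0],[0,0,0.4,0,0,0],[0,0,0.4,0,0,0],[0,0,0.4,0,0,0]]' 
python3 - <<'E'
from h import *
cv2.imwrite("pics/c.png",cv2.resize(imaging.read_camera("scene")[80:230,230:380,::-1],None,fx=4,fy=4))
rows((*T(0,-80e-3),.28,93.2),(.433,-.174,.14,20.7),(.433,-.174,.010,None),(.433,-.174,.28,None),(*T(0,-27e-3),.28,93.2),(*T(0,-27e-3),.2,None))
E
```

```text
gripper_width: 0.0395
gripper_width: 0.0396
gripper_width: 0.0401
tcp_pos: [0.613, 0.1032, 0.2744]
gripper_width: 0.0397
time_s: 8.5
tcp_pos: [0.6133, 0.0985, 0.1997]
ee_rot: [0.0, 1.0, 0.028, -0.0]
force: [0.2, 0.1, -1.3]
gripper_width: 0.0394
[-0.003, -0.003, -0.394, 0.0, -0.001, 0.0]
  -> [0.613 0.099 0.28 ]
[-0.326, 0.438, 0.233, 0.0, 0.0, 0.134]
[-0.118, 0.533, 0.233, 0.0, 0.0, 0.134]
[0.11, 0.534, 0.233, 0.0, 0.0, 0.134]
  -> [ 0.433 -0.174  0.14 ]
[0.0, 0.0, 0.65, 0.0, 0.0, 0.0]
  -> [ 0.433 -0.174  0.01 ]
[0.0, 0.0, -0.675, 0.0, 0.0, 0.0]
[0.0, 0.0, -0.675, 0.0, 0.0, 0.0]
  -> [ 0.433 -0.174  0.28 ]
[-0.404, -0.469, 0.0, 0.0, 0.0, -0.134]
[-0.176, -0.593, 0.0, 0.0, 0.0, -0.134]
[0.082, -0.613, 0.0, 0.0, 0.0, -0.134]
  -> [0.611 0.152 0.28 ]
[0.0, 0.0, 0.4, 0.0, 0.0, 0.0]
  -> [0.611 0.152 0.2  ]
```

View pics/c.png

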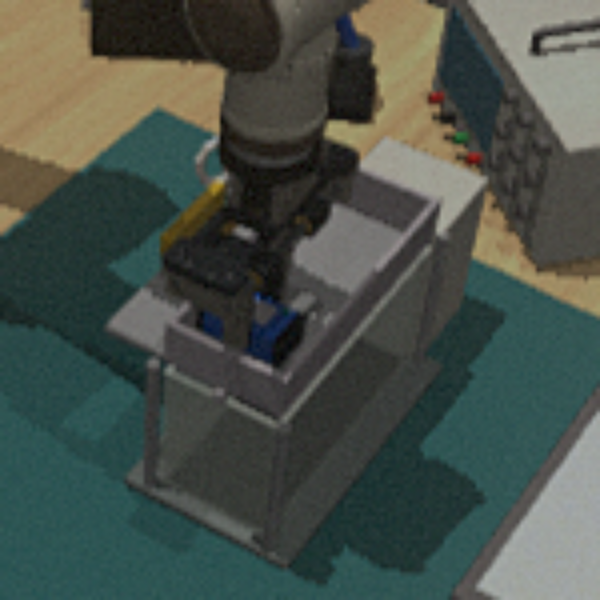

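The module is held inside the hopper (crop 260,330), with the right-hand finger just clear of the end wall. I'll open narrowly, rise, and go to module 2.

```bash
I="python3 -m inch"
$I '[[0,0,0,0,0,0],[0,0,0,0,0,0],[0,0,0,0,0,0],[0,0,0,0,0,0]]' 0.5 | egrep "gr|for"
$I '[[-0.003,-0.003,-0.394,0,0,0],[-0.003,-0.003,-0.394,0,0,0],[-0.003,-0.003,-0.394,0,0,0],[-0.003,-0.003,-0.394,0,0,0]]' | egrep "gr|for"
$I '[[-0.326,0.438,0.233,0,0,0.134],[-0.326,0.438,0.233,0,0,0.134],[-0.326,0.438,0.233,0,0,0.134],[-0.326,0.438,0.233,0,0,0.134],[-0.326,0.438,0.233,0,0,0.134]]' 0.75 |grep tcp
$I '[[-0.118,0.533,0.233,0,0,0.134],[-0.118,0.533,0.233,0,0,0.134],[-0.118,0.533,0.233,0,0,0.134],[-0.118,0.533,0.233,0,0,0.134],[-0.118,0.533,0.233,0,0,0.134]]' |grep tcp
$I '[[0.11,0.534,0.233,0,0,0.134],[0.11,0.534,0.233,0,0,0.134],[0.11,0.534,0.233,0,0,0.134],[0.11,0.534,0.233,0,0,0.134],[0.11,0.534,0.233,0,0,0.134]]' 
python3 - <<'E'
from h import *
print(status.state()["joints"])
for m in modules(): print(np.round(m[:5],3),m[5].round(1))
cv2.imwrite("pics/d.png",cv2.resize(imaging.read_camera("scene")[80:300,120:400,::-1],None,fx=2.5,fy=2.5))
rows((.433,-.174,.010,20.7))
E
```

```text
force: [0.8, 0.2, -1.2]
gripper_width: 0.0463
force: [-0.1, -0.3, -0.5]
gripper_width: 0.046
tcp_pos: [0.5503, 0.0079, 0.2287]
tcp_pos: [0.4918, -0.0828, 0.1838]
time_s: 10.47
tcp_pos: [0.4328, -0.1739, 0.1381]
ee_rot: [-0.0, 0.824, -0.567, -0.0]
force: [0.4, 0.4, 0.0]
gripper_width: 0.0688
[-6.42315772e-01 -5.27830700e-02  1.97403403e+00  5.33095404e-04
  1.22061200e+00  2.13418545e+00]
[ 0.525 -0.466 -9.978  0.069  0.044] [364.1 214.2]
[ 6.0100e-01 -1.9200e-01 -7.3156e+01  7.2000e-02  4.3000e-02] [287.9 191.9]
[0.633 0.12  1.64  0.076 0.039] [201.3 182.5]
[  0.661  -0.467 -89.028   0.135   0.105] [363.8 176.6]
[0.001, 0.007, 0.645, 0.0, 0.0, 0.003]
  -> [ 0.433 -0.174  0.01 ]
```

View pics/d.png

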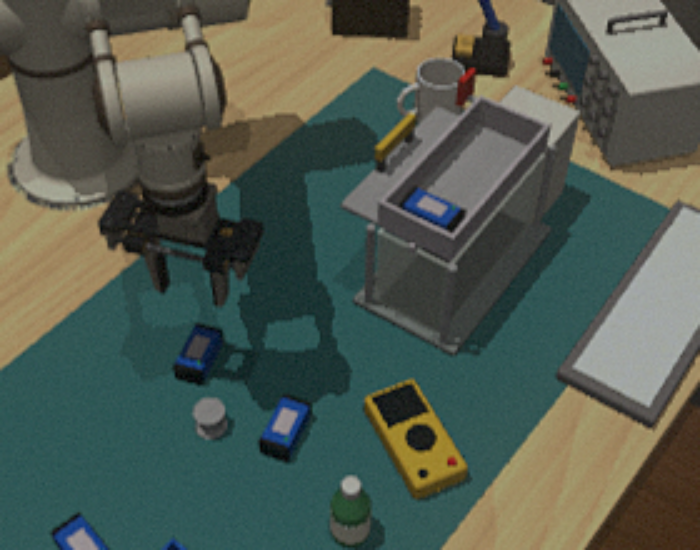

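Module 1 lies flat in the right end of the hopper (crop 433,207), and the gripper is above module 2 (198,352). I'll grasp and carry it.

```bash
I="python3 -m inch"
$I '[[0.001,0.007,0.645,0,0,0],[0.001,0.007,0.645,0,0,0],[0.001,0.007,0.645,0,0,0],[0.001,0.007,0.645,0,0,0],[0.001,0.007,0.645,0,0,0]]' |grep -v ee
$I '[[0,0,0,0,0,0],[0,0,0,0,0,0],[0,0,0,0,0,0],[0,0,0,0,0,0],[0,0,0,0,0,0]]' 0 30 |grep gr
$I '[[0,0,0,0,0,0],[0,0,0,0,0,0],[0,0,0,0,0,0]]' |grep -v ee
$I '[[0,0,-0.675,0,0,0],[0,0,-0.675,0,0,0],[0,0,-0.675,0,0,0],[0,0,-0.675,0,0,0],[0,0,-0.675,0,0,0]]' |grep gr
$I '[[0,0,-0.675,0,0,0],[0,0,-0.675,0,0,0],[0,0,-0.675,0,0,0],[0,0,-0.675,0,0,0],[0,0,-0.675,0,0,0]]' |grep gr
$I '[[-0.404,-0.469,0,0,0,-0.134],[-0.404,-0.469,0,0,0,-0.134],[-0.404,-0.469,0,0,0,-0.134],[-0.404,-0.469,0,0,0,-0.134],[-0.404,-0.469,0,0,0,-0.134]]' |grep gr
$I '[[-0.176,-0.593,0,0,0,-0.134],[-0.176,-0.593,0,0,0,-0.134],[-0.176,-0.593,0,0,0,-0.134],[-0.176,-0.593,0,0,0,-0.134],[-0.176,-0.593,0,0,0,-0.134]]' |grep gr
$I '[[0.082,-0.613,0,0,0,-0.134],[0.082,-0.613,0,0,0,-0.134],[0.082,-0.613,0,0,0,-0.134],[0.082,-0.613,0,0,0,-0.134],[0.082,-0.613,0,0,0,-0.134]]' 
python3 - <<'E'
from h import *
for m in modules(): print(np.round(m[:5],3),m[5].round(1))
rows((*T(0,-27e-3),.2,93.2),(*T(0,-27e-3),.28,93.2),(.601,-.192,.14,16.5),(.601,-.192,.010,None),(.601,-.192,.28,None),(*T(0,27e-3),.28,93.2),(*T(0,27e-3),.2,None))
E
```

```text
time_s: 10.98
tcp_pos: [0.4305, -0.1721, 0.0078]
force: [0.3, 0.7, 0.9]
gripper_width: 0.0687
gripper_width: 0.0397
time_s: 11.65
tcp_pos: [0.4325, -0.1751, 0.0109]
force: [-0.5, 1.7, 6.6]
gripper_width: 0.0391
gripper_width: 0.0397
gripper_width: 0.0402
gripper_width: 0.0395
gripper_width: 0.0398
time_s: 13.73
tcp_pos: [0.6076, 0.1516, 0.276]
ee_rot: [0.0, 1.0, 0.028, -0.002]
force: [-0.5, -0.3, -1.7]
gripper_width: 0.0402
[  0.525  -0.466 -10.827   0.07    0.045] [364.1 214.3]
[ 6.0100e-01 -1.9300e-01 -7.4992e+01  7.1000e-02  4.2000e-02] [287.9 191.9]
[ 6.1000e-01  1.1900e-01 -8.8544e+01  3.9000e-02  2.9000e-02] [200.6 189.2]
[  0.661  -0.467 -89.029   0.135   0.105] [363.8 176.6]
[0.017, -0.007, 0.384, 0.0, 0.001, -0.001]
  -> [0.611 0.152 0.2  ]
[0.0, 0.0, -0.4, 0.0, 0.0, 0.0]
  -> [0.611 0.152 0.28 ]
[-0.048, 0.572, 0.233, 0.0, 0.0, 0.142]
[0.204, 0.536, 0.233, 0.0, 0.0, 0.142]
[0.415, 0.396, 0.233, 0.0, 0.0, 0.142]
  -> [ 0.601 -0.192  0.14 ]
[0.0, 0.0, 0.65, 0.0, 0.0, 0.0]
  -> [ 0.601 -0.192  0.01 ]
[0.0, 0.0, -0.675, 0.0, 0.0, 0.0]
[0.0, 0.0, -0.675, 0.0, 0.0, 0.0]
  -> [ 0.601 -0.192  0.28 ]
[-0.633, -0.199, 0.0, 0.0, 0.0, -0.142]
[-0.485, -0.452, 0.0, 0.0, 0.0, -0.142]
[-0.242, -0.617, 0.0, 0.0, 0.0, -0.142]
  -> [0.607 0.206 0.28 ]
[0.0, 0.0, 0.4, 0.0, 0.0, 0.0]
  -> [0.607 0.206 0.2  ]
```

```bash
I="python3 -m inch"
$I '[[0.017,-0.007,0.364,0,0,0],[0.017,-0.007,0.364,0,0,0],[0.017,-0.007,0.364,0,0,0],[0.017,-0.007,0.364,0,0,0],[0.017,-0.007,0.364,0,0,0]]' |grep -v ee
$I '[[0,0,0,0,0,0],[0,0,0,0,0,0],[0,0,0,0,0,0],[0,0,0,0,0,0]]' 0.5 | egrep "gr|for"
$I '[[0,0,-0.4,0,0,0],[0,0,-0.4,0,0,0],[0,0,-0.4,0,0,0],[0,0,-0.4,0,0,0]]' | egrep "gr|for"
$I '[[-0.048,0.572,0.233,0,0,0.142],[-0.048,0.572,0.233,0,0,0.142],[-0.048,0.572,0.233,0,0,0.142],[-0.048,0.572,0.233,0,0,0.142],[-0.048,0.572,0.233,0,0,0.142]]' 0.75 |grep tcp
$I '[[0.204,0.536,0.233,0,0,0.142],[0.204,0.536,0.233,0,0,0.142],[0.204,0.536,0.233,0,0,0.142],[0.204,0.536,0.233,0,0,0.142],[0.204,0.536,0.233,0,0,0.142]]' |grep tcp
$I '[[0.415,0.396,0.233,0,0,0.142],[0.415,0.396,0.233,0,0,0.142],[0.415,0.396,0.233,0,0,0.142],[0.415,0.396,0.233,0,0,0.142],[0.415,0.396,0.233,0,0,0.142]]'
python3 - <<'E'
from h import *
for m in modules(): print(np.round(m[:5],3),m[5].round(1))
cv2.imwrite("pics/e.png",cv2.resize(imaging.read_camera("scene")[80:300,120:400,::-1],None,fx=2.5,fy=2.5))
rows((.601,-.192,.010,16.5))
E
```

```text
time_s: 14.2
tcp_pos: [0.6122, 0.1525, 0.2084]
force: [-0.1, 0.9, -1.7]
gripper_width: 0.04
force: [0.3, -0.5, 0.1]
gripper_width: 0.046
force: [-0.0, -0.2, -1.4]
gripper_width: 0.0462
tcp_pos: [0.6069, 0.0373, 0.237]
tcp_pos: [0.6047, -0.0761, 0.1917]
time_s: 16.12
tcp_pos: [0.6024, -0.1901, 0.1458]
ee_rot: [-0.0, 0.802, -0.597, -0.001]
force: [0.1, 1.0, -0.6]
gripper_width: 0.0692
[ 0.525 -0.466 -9.978  0.07   0.045] [364.1 214.3]
[ 0.595 -0.171 12.965  0.04   0.022] [281.1 193.7]
[0.633 0.12  1.638 0.076 0.039] [201.4 182.4]
[0.636 0.181 1.759 0.076 0.04 ] [184.4 180.3]
[  0.661  -0.467 -89.029   0.135   0.105] [363.8 176.6]
[0.012, 0.017, 0.687, 0.0, 0.0, 0.002]
  -> [ 0.601 -0.192  0.01 ]
```

View pics/e.png

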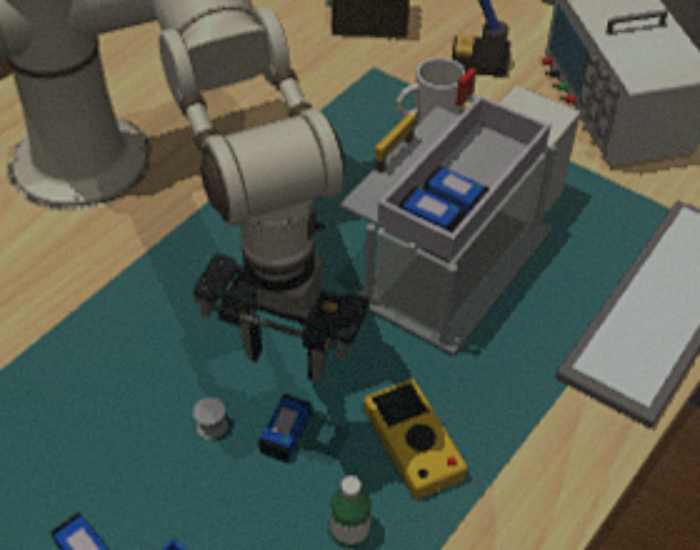

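Two modules now lie side by side in the hopper (crop 433,207 and 457,185), and the gripper is above module 3 (287,428). That's 8 pictures viewed. I'll grasp module 3.

```bash
I="python3 -m inch"
$I '[[0.012,0.017,0.685,0,0,0],[0.012,0.017,0.685,0,0,0],[0.012,0.017,0.685,0,0,0],[0.012,0.017,0.685,0,0,0],[0.012,0.017,0.685,0,0,0]]' |grep -v ee
$I '[[0,0,0,0,0,0],[0,0,0,0,0,0],[0,0,0,0,0,0],[0,0,0,0,0,0],[0,0,0,0,0,0]]' 0 30 |grep gr
$I '[[0,0,0,0,0,0],[0,0,0,0,0,0],[0,0,0,0,0,0]]' |grep -v ee
$I '[[0,0,-0.675,0,0,0],[0,0,-0.675,0,0,0],[0,0,-0.675,0,0,0],[0,0,-0.675,0,0,0],[0,0,-0.675,0,0,0]]' |grep gr
$I '[[0,0,-0.675,0,0,0],[0,0,-0.675,0,0,0],[0,0,-0.675,0,0,0],[0,0,-0.675,0,0,0],[0,0,-0.675,0,0,0]]' |grep gr
$I '[[-0.633,-0.199,0,0,0,-0.142],[-0.633,-0.199,0,0,0,-0.142],[-0.633,-0.199,0,0,0,-0.142],[-0.633,-0.199,0,0,0,-0.142],[-0.633,-0.199,0,0,0,-0.142]]' |grep gr
$I '[[-0.485,-0.452,0,0,0,-0.142],[-0.485,-0.452,0,0,0,-0.142],[-0.485,-0.452,0,0,0,-0.142],[-0.485,-0.452,0,0,0,-0.142],[-0.485,-0.452,0,0,0,-0.142]]' |grep gr
$I '[[-0.242,-0.617,0,0,0,-0.142],[-0.242,-0.617,0,0,0,-0.142],[-0.242,-0.617,0,0,0,-0.142],[-0.242,-0.617,0,0,0,-0.142],[-0.242,-0.617,0,0,0,-0.142]]' 
python3 - <<'E'
from h import *
for m in modules(): print(np.round(m[:5],3),m[5].round(1))
rows((*T(0,27e-3),.204,93.2),(*T(0,27e-3),.28,93.2),(.525,-.466,.2,79.5),(.525,-.466,.010,None),(.525,-.466,.28,None),(*T(0,78e-3),.28,93.2),(*T(0,78e-3),.204,None))
E
```

```text
time_s: 16.63
tcp_pos: [0.5974, -0.1904, 0.0062]
force: [0.1, 0.1, -0.8]
gripper_width: 0.0692
gripper_width: 0.0398
time_s: 17.3
tcp_pos: [0.6013, -0.1942, 0.0118]
force: [-0.9, 1.1, 6.3]
gripper_width: 0.0395
gripper_width: 0.0398
gripper_width: 0.0398
gripper_width: 0.0394
gripper_width: 0.04
time_s: 19.38
tcp_pos: [0.6055, 0.2045, 0.2769]
ee_rot: [0.0, 1.0, 0.028, -0.002]
force: [0.2, -0.9, -1.7]
gripper_width: 0.0397
[ 0.525 -0.466 -9.859  0.07   0.044] [364.1 214.3]
[0.633 0.12  1.638 0.076 0.039] [201.3 182.5]
[0.636 0.179 1.704 0.075 0.036] [185.6 184.2]
[  0.661  -0.467 -89.028   0.135   0.105] [363.8 176.6]
[0.011, -0.016, 0.366, 0.001, 0.001, -0.001]
  -> [0.607 0.206 0.204]
[0.0, 0.0, -0.38, 0.0, 0.0, 0.0]
  -> [0.607 0.206 0.28 ]
[-0.15, 0.833, 0.1, 0.0, 0.0, 0.019]
[-0.1, 0.84, 0.1, 0.0, 0.0, 0.019]
[-0.049, 0.845, 0.1, 0.0, 0.0, 0.019]
[0.001, 0.846, 0.1, 0.0, 0.0, 0.019]
  -> [ 0.525 -0.466  0.2  ]
[0.0, 0.0, 0.95, 0.0, 0.0, 0.0]
  -> [ 0.525 -0.466  0.01 ]
[0.0, 0.0, -0.675, 0.0, 0.0, 0.0]
[0.0, 0.0, -0.675, 0.0, 0.0, 0.0]
  -> [ 0.525 -0.466  0.28 ]
[-0.067, -0.907, 0.0, 0.0, 0.0, -0.019]
[-0.012, -0.909, 0.0, 0.0, 0.0, -0.019]
[0.042, -0.908, 0.0, 0.0, 0.0, -0.019]
[0.096, -0.904, 0.0, 0.0, 0.0, -0.019]
  -> [0.605 0.257 0.28 ]
[0.0, 0.0, 0.38, 0.0, 0.0, 0.0]
  -> [0.605 0.257 0.204]
```

```bash
I="python3 -m inch"
$I '[[0.011,-0.016,0.366,0,0,0],[0.011,-0.016,0.366,0,0,0],[0.011,-0.016,0.366,0,0,0],[0.011,-0.016,0.366,0,0,0],[0.011,-0.016,0.366,0,0,0]]' |grep -v ee
$I '[[0,0,0,0,0,0],[0,0,0,0,0,0],[0,0,0,0,0,0],[0,0,0,0,0,0]]' 0.5 | egrep "gr|for"
$I '[[0,0,-0.38,0,0,0],[0,0,-0.38,0,0,0],[0,0,-0.38,0,0,0],[0,0,-0.38,0,0,0]]' | egrep "gr|for"
$I '[[-0.15,0.833,0.1,0,0,0.019],[-0.15,0.833,0.1,0,0,0.019],[-0.15,0.833,0.1,0,0,0.019],[-0.15,0.833,0.1,0,0,0.019],[-0.15,0.833,0.1,0,0,0.019]]' 0.65 |grep tcp
$I '[[-0.1,0.84,0.1,0,0,0.019],[-0.1,0.84,0.1,0,0,0.019],[-0.1,0.84,0.1,0,0,0.019],[-0.1,0.84,0.1,0,0,0.019],[-0.1,0.84,0.1,0,0,0.019]]' |grep tcp
$I '[[-0.049,0.845,0.1,0,0,0.019],[-0.049,0.845,0.1,0,0,0.019],[-0.049,0.845,0.1,0,0,0.019],[-0.049,0.845,0.1,0,0,0.019],[-0.049,0.845,0.1,0,0,0.019]]' |grep tcp
$I '[[0.001,0.846,0.1,0,0,0.019],[0.001,0.846,0.1,0,0,0.019],[0.001,0.846,0.1,0,0,0.019],[0.001,0.846,0.1,0,0,0.019],[0.001,0.846,0.1,0,0,0.019]]' |grep -v ee
python3 - <<'E'
from h import *
for m in modules(): print(np.round(m[:5],3),m[5].round(1))
cv2.imwrite("pics/f.png",cv2.resize(imaging.read_camera("scene")[80:330,80:380,::-1],None,fx=2.3,fy=2.3))
rows((.525,-.466,.010,79.5))
E
```

```text
time_s: 19.85
tcp_pos: [0.6091, 0.2059, 0.208]
force: [0.3, 0.5, -1.4]
gripper_width: 0.0396
force: [0.5, -0.1, 0.1]
gripper_width: 0.046
force: [0.6, 0.4, -0.5]
gripper_width: 0.0461
tcp_pos: [0.5856, 0.0338, 0.2597]
tcp_pos: [0.5649, -0.1338, 0.2399]
tcp_pos: [0.5444, -0.3015, 0.2198]
time_s: 22.18
tcp_pos: [0.5235, -0.4691, 0.1988]
force: [-0.7, 0.5, -1.0]
gripper_width: 0.0598
[0.633 0.12  1.635 0.076 0.039] [201.4 182.5]
[0.632 0.238 1.964 0.077 0.04 ] [167.5 181.5]
[0.636 0.181 1.759 0.076 0.04 ] [184.6 180.6]
[  0.661  -0.467 -89.029   0.135   0.105] [363.8 176.7]
[0.001, 0.01, 0.951, -0.001, 0.001, 0.0]
  -> [ 0.525 -0.466  0.01 ]
```

View pics/f.png

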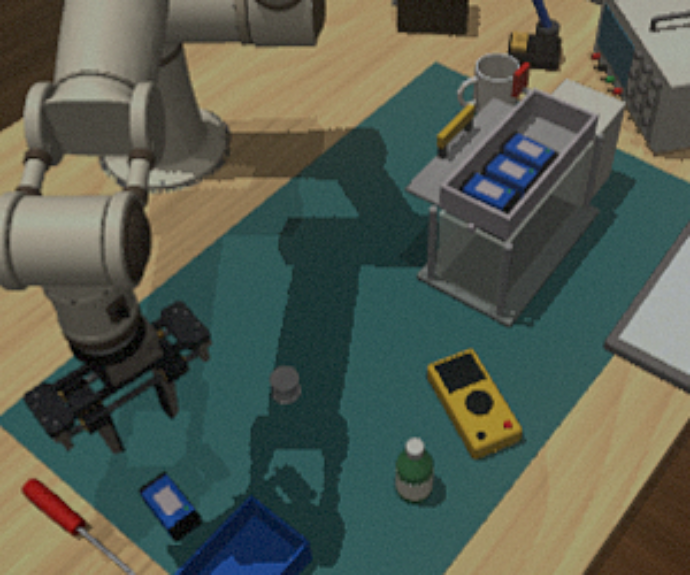

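Three modules are in the hopper, and the last (crop 170,503) hasn't moved and is clear of the box and screwdriver. I'll grasp and carry it.

```bash
I="python3 -m inch"
$I '[[0.001,0.01,0.95,0,0,0],[0.001,0.01,0.95,0,0,0],[0.001,0.01,0.95,0,0,0],[0.001,0.01,0.95,0,0,0],[0.001,0.01,0.95,0,0,0]]' |grep -v ee
$I '[[0,0,0,0,0,0],[0,0,0,0,0,0],[0,0,0,0,0,0],[0,0,0,0,0,0],[0,0,0,0,0,0]]' 0 30 |grep gr
$I '[[0,0,0,0,0,0],[0,0,0,0,0,0],[0,0,0,0,0,0]]' |grep -v ee
$I '[[0,0,-0.675,0,0,0],[0,0,-0.675,0,0,0],[0,0,-0.675,0,0,0],[0,0,-0.675,0,0,0],[0,0,-0.675,0,0,0]]' |grep gr
$I '[[0,0,-0.675,0,0,0],[0,0,-0.675,0,0,0],[0,0,-0.675,0,0,0],[0,0,-0.675,0,0,0],[0,0,-0.675,0,0,0]]' |grep gr
$I '[[-0.067,-0.907,0,0,0,-0.019],[-0.067,-0.907,0,0,0,-0.019],[-0.067,-0.907,0,0,0,-0.019],[-0.067,-0.907,0,0,0,-0.019],[-0.067,-0.907,0,0,0,-0.019]]' |grep gr
$I '[[-0.012,-0.909,0,0,0,-0.019],[-0.012,-0.909,0,0,0,-0.019],[-0.012,-0.909,0,0,0,-0.019],[-0.012,-0.909,0,0,0,-0.019],[-0.012,-0.909,0,0,0,-0.019]]' |grep gr
$I '[[0.042,-0.908,0,0,0,-0.019],[0.042,-0.908,0,0,0,-0.019],[0.042,-0.908,0,0,0,-0.019],[0.042,-0.908,0,0,0,-0.019],[0.042,-0.908,0,0,0,-0.019]]' |grep gr
$I '[[0.096,-0.904,0,0,0,-0.019],[0.096,-0.904,0,0,0,-0.019],[0.096,-0.904,0,0,0,-0.019],[0.096,-0.904,0,0,0,-0.019],[0.096,-0.904,0,0,0,-0.019]]' 
python3 - <<'E'
from h import *
for m in modules(): print(np.round(m[:5],3),m[5].round(1))
g=lambda rx: T(rx,.195)
rows((*T(0,78e-3),.206,93.2),(*T(0,78e-3),.28,93.2),(*T(-.110,.195),.28,3.2),(*T(-.110,.195),.160,None))
E
```

```text
time_s: 22.7
tcp_pos: [0.5249, -0.4609, 0.0068]
force: [0.0, 0.1, -0.2]
gripper_width: 0.0596
gripper_width: 0.0398
time_s: 23.37
tcp_pos: [0.5276, -0.4676, 0.0156]
force: [1.1, 2.2, 7.0]
gripper_width: 0.0396
gripper_width: 0.0397
gripper_width: 0.0401
gripper_width: 0.0393
gripper_width: 0.0396
gripper_width: 0.0395
time_s: 25.87
tcp_pos: [0.6029, 0.2612, 0.2773]
ee_rot: [-0.0, 1.0, 0.03, -0.003]
force: [0.3, 0.4, -2.4]
gripper_width: 0.0397
[ 6.0500e-01  3.2100e-01 -8.9189e+01  3.3000e-02  1.8000e-02] [144.8 188.5]
[0.633 0.12  1.638 0.076 0.039] [201.4 182.3]
[0.631 0.24  1.899 0.076 0.043] [168.8 184. ]
[0.636 0.181 1.75  0.076 0.04 ] [184.5 180.8]
[  0.661  -0.467 -89.028   0.135   0.105] [363.8 176.6]
[0.009, 0.025, 0.357, 0.0, 0.002, 0.002]
  -> [0.605 0.257 0.206]
[0.0, 0.0, -0.37, 0.0, 0.0, 0.0]
  -> [0.605 0.257 0.28 ]
[-0.183, -0.195, 0.0, 0.0, 0.0, 0.167]
[-0.256, -0.077, 0.0, 0.0, 0.0, 0.167]
[-0.261, 0.061, 0.0, 0.0, 0.0, 0.167]
  -> [0.488 0.368 0.28 ]
[0.0, 0.0, 0.6, 0.0, 0.0, 0.0]
  -> [0.488 0.368 0.16 ]
```

```bash
I="python3 -m inch"
$I '[[0.009,0.025,0.357,0,0,0],[0.009,0.025,0.357,0,0,0],[0.009,0.025,0.357,0,0,0],[0.009,0.025,0.357,0,0,0],[0.009,0.025,0.357,0,0,0]]' |grep -v ee
$I '[[0,0,0,0,0,0],[0,0,0,0,0,0],[0,0,0,0,0,0],[0,0,0,0,0,0]]' 0.5 | egrep "gr|for"
$I '[[0,0,-0.37,0,0,0],[0,0,-0.37,0,0,0],[0,0,-0.37,0,0,0],[0,0,-0.37,0,0,0]]' | egrep "gr|for"
python3 - <<'E'
from h import *
print(status.state()["joints"].round(2))
rows((*T(-.05,.14),.28,138),(*T(-.110,.195),.28,183.2),(*T(-.110,.195),.157,None))
E
```

```text
time_s: 26.33
tcp_pos: [0.6073, 0.2511, 0.2115]
force: [-0.3, -0.6, -0.4]
gripper_width: 0.0396
force: [-0.0, 0.4, -0.0]
gripper_width: 0.0458
force: [-0.2, -0.5, -0.4]
gripper_width: 0.0456
[ 0.21  0.33  1.24 -0.    1.56  1.72]
[-0.134, -0.168, 0.021, 0.0, -0.001, -0.124]
[-0.06, -0.206, 0.022, 0.0, -0.001, -0.124]
  -> [0.551 0.316 0.28 ]
[-0.01, -0.203, 0.0, 0.0, 0.0, -0.126]
[0.069, -0.191, 0.0, 0.0, 0.0, -0.126]
  -> [0.488 0.368 0.28 ]
[0.0, 0.0, 0.615, 0.0, 0.0, 0.0]
  -> [0.488 0.368 0.157]
```

```bash
I="python3 -m inch"
$I '[[-0.134,-0.168,0.021,0,0,-0.124],[-0.134,-0.168,0.021,0,0,-0.124],[-0.134,-0.168,0.021,0,0,-0.124],[-0.134,-0.168,0.021,0,0,-0.124]]' 0.6|grep gr
$I '[[-0.06,-0.206,0.022,0,0,-0.124],[-0.06,-0.206,0.022,0,0,-0.124],[-0.06,-0.206,0.022,0,0,-0.124],[-0.06,-0.206,0.022,0,0,-0.124]]' |grep gr
$I '[[-0.01,-0.203,0,0,0,-0.126],[-0.01,-0.203,0,0,0,-0.126],[-0.01,-0.203,0,0,0,-0.126],[-0.01,-0.203,0,0,0,-0.126]]' |grep gr
$I '[[0.069,-0.191,0,0,0,-0.126],[0.069,-0.191,0,0,0,-0.126],[0.069,-0.191,0,0,0,-0.126],[0.069,-0.191,0,0,0,-0.126],[0.069,-0.191,0,0,0,-0.126]]' 
python3 - <<'E'
from h import *
print(status.state()["joints"].round(2))
for m in modules(): print(np.round(m[:5],3),m[5].round(1))
cv2.imwrite("pics/g.png",cv2.resize(imaging.read_camera("scene")[60:210,230:380,::-1],None,fx=4,fy=4))
rows((*T(-.110,.195),.157,183.2))
E
```

```text
gripper_width: 0.0552
gripper_width: 0.055
gripper_width: 0.0549
time_s: 28.42
tcp_pos: [0.4871, 0.3667, 0.276]
ee_rot: [-0.0, 0.689, 0.725, -0.0]
force: [0.4, 0.6, 0.3]
gripper_width: 0.0553
[ 0.45  0.22  1.41 -0.    1.52  0.4 ]
[0.633 0.12  1.638 0.076 0.039] [201.4 182.3]
[ 6.3000e-01  2.6400e-01 -8.7734e+01  9.1000e-02  7.9000e-02] [163.1 182. ]
[0.636 0.181 1.75  0.076 0.04 ] [184.6 180.7]
[  0.661  -0.467 -89.029   0.135   0.105] [363.8 176.6]
[0.004, 0.006, 0.596, 0.0, 0.0, -0.002]
  -> [0.488 0.368 0.157]
```

View pics/g.png

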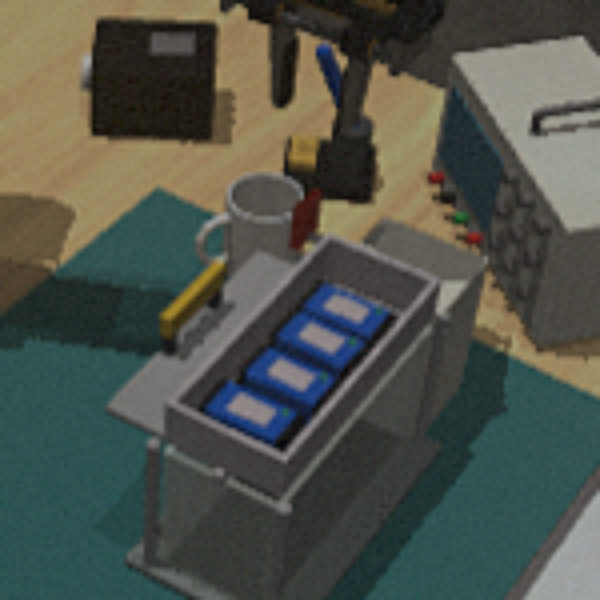

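All four modules lie flat in the hopper, and the jaws hang above the red paddle (crop 305,218), straddling it. That's 10 pictures viewed. I'll descend, pinch, and pull in small increments.

```bash
I="python3 -m inch"
$I '[[0.004,0.006,0.2,0,0,0],[0.004,0.006,0.4,0,0,0],[0.004,0.006,0.6,0,0,0],[0.004,0.006,0.6,0,0,0],[0.004,0.006,0.6,0,0,0]]' |grep -v ee
$I '[[0,0,0,0,0,0],[0,0,0,0,0,0],[0,0,0,0,0,0],[0,0,0,0,0,0],[0,0,0,0,0,0]]' 0 25 |grep -v ee
$I '[[0,0,0,0,0,0],[0,0,0,0,0,0],[0,0,0,0,0,0],[0,0,0,0,0,0],[0,0,0,0,0,0]]' |grep -v ee
python3 - <<'E'
from h import *
p=status.state()["tcp_pos"]; a=np.radians(3.2)
rows((p[0]-.025*np.cos(a),p[1]-.025*np.sin(a),p[2],None))
E
```

```text
time_s: 28.93
tcp_pos: [0.4868, 0.3671, 0.1547]
force: [0.5, 0.6, 1.2]
gripper_width: 0.0553
time_s: 29.35
tcp_pos: [0.4886, 0.3684, 0.1579]
force: [0.2, 0.4, -0.1]
gripper_width: 0.0239
time_s: 29.77
tcp_pos: [0.4884, 0.3682, 0.1569]
force: [2.1, 0.2, 2.2]
gripper_width: 0.0116
[0.0, -0.125, 0.0, 0.0, 0.0, 0.0]
  -> [0.463 0.367 0.157]
```

```bash
I="python3 -m inch"
$I '[[0,-0.012,0,0,0,0],[0,-0.024,0,0,0,0],[0,-0.036,0,0,0,0],[0,-0.048,0,0,0,0],[0,-0.06,0,0,0,0]]' |grep -v ee
$I '[[0,-0.012,0,0,0,0],[0,-0.024,0,0,0,0],[0,-0.036,0,0,0,0],[0,-0.048,0,0,0,0],[0,-0.06,0,0,0,0]]' |grep -v ee
$I '[[0,0,0,0,0,0],[0,0,0,0,0,0],[0,0,0,0,0,0]]' |grep -v ee
```

```text
time_s: 30.18
tcp_pos: [0.4769, 0.3675, 0.1569]
force: [2.2, 0.5, 2.7]
gripper_width: 0.0119
time_s: 30.6
tcp_pos: [0.4638, 0.3667, 0.1569]
force: [2.5, 0.7, 2.5]
gripper_width: 0.0119
time_s: 30.85
tcp_pos: [0.464, 0.3668, 0.1568]
force: [0.2, -0.3, 5.1]
gripper_width: 0.0119
```

```bash
I="python3 -m inch"
$I '[[0,0,0,0,0,0],[0,0,0,0,0,0],[0,0,0,0,0,0],[0,0,0,0,0,0],[0,0,0,0,0,0]]' 0.55 |grep -v ee
$I '[[0,0,-0.2,0,0,0],[0,0,-0.4,0,0,0],[0,0,-0.6,0,0,0],[0,0,-0.6,0,0,0],[0,0,-0.6,0,0,0]]' |grep -v ee
python3 - <<'E'
from h import *
print(T(-.110,.195),T(-.135,.195))
for b in blobs(imaging.read_camera("scene"),*RED,8): print("scene",cen(b).round(1),plane("scene",cen(b),.182).round(3))
cv2.imwrite("pics/k.png",cv2.resize(imaging.read_camera("scene")[60:210,230:380,::-1],None,fx=4,fy=4))
# over the gate bar
rows((*T(-.111,0),.29,3.2),(*T(-.111,0),.187,None))
E
```

```text
time_s: 31.27
tcp_pos: [0.4636, 0.3665, 0.1558]
force: [0.8, 0.1, 0.8]
gripper_width: 0.0429
time_s: 31.68
tcp_pos: [0.4654, 0.3674, 0.2798]
force: [-0.7, -0.2, -1.8]
gripper_width: 0.0505
(np.float64(0.48828632246631515), np.float64(0.3675555834662383)) (np.float64(0.4633253033617656), np.float64(0.36616004584140915))
scene [101.8 299.1] [ 0.506 -0.588  0.182]
[-0.976, 0.118, -0.073, 0.0, 0.0, 0.0]
  -> [0.498 0.173 0.29 ]
[0.0, 0.0, 0.515, 0.0, 0.0, 0.0]
  -> [0.498 0.173 0.187]
```

View pics/k.png

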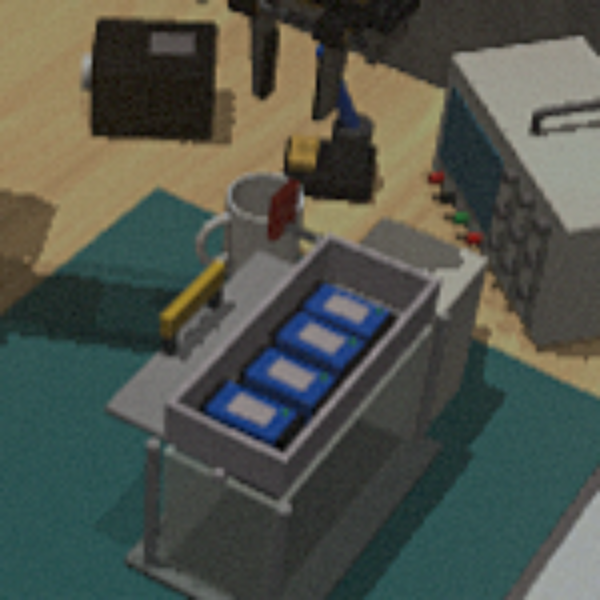

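The paddle has moved out to (284,210) in the crop, about 24 mm, and the modules and gate haven't moved. Next I'll go to the gate bar and check the rod from the top view.

```bash
I="python3 -m inch"
$I '[[-0.976,0.118,-0.073,0,0,0],[-0.976,0.118,-0.073,0,0,0],[-0.976,0.118,-0.073,0,0,0],[-0.976,0.118,-0.073,0,0,0],[-0.976,0.118,-0.073,0,0,0]]' |grep tcp
$I '[[0,0,0,0,0,0],[0,0,0,0,0,0]]' |grep -v ee
python3 - <<'E'
from h import *
i=imaging.read_camera("top")
for b in blobs(i,*RED,4): print(cen(b).round(1),cv2.contourArea(b),plane("top",cen(b),.182).round(3))
for b in blobs(imaging.read_camera("scene"),(0,150,50),(6,255,255),4): print("scene",cen(b).round(1),plane("scene",cen(b),.182).round(3))
rows((*T(-.111,0),.183,3.2))
E
```

```text
tcp_pos: [0.4978, 0.1702, 0.2888]
time_s: 32.37
tcp_pos: [0.498, 0.172, 0.2891]
force: [-0.0, -0.3, -1.0]
gripper_width: 0.0506
[388.5 247.4] 121.0 [ 0.411 -0.504  0.182]
[113.6 226.9] 5.5 [0.463 0.379 0.182]
[415.5 200. ] 5.0 [ 0.565 -0.596  0.182]
[398.4 190.3] 6.5 [ 0.595 -0.539  0.182]
scene [102.1 299.2] [ 0.507 -0.588  0.182]
scene [300.1 111.7] [0.477 0.345 0.182]
[-0.006, 0.003, 0.532, -0.001, 0.0, 0.0]
  -> [0.498 0.173 0.183]
```

From the top view the paddle is now at x = 0.463, up from 0.488, so the rod is out 25 mm at the middle click. Pinching the bar and opening the gate.

```bash
I="python3 -m inch"
$I '[[-0.006,0.003,0.2,0,0,0],[-0.006,0.003,0.4,0,0,0],[-0.006,0.003,0.53,0,0,0],[-0.006,0.003,0.53,0,0,0],[-0.006,0.003,0.53,0,0,0]]' |grep -v ee
$I '[[0,0,0,0,0,0],[0,0,0,0,0,0],[0,0,0,0,0,0],[0,0,0,0,0,0],[0,0,0,0,0,0]]' 0 40 |grep -v ee
$I '[[0,0,0,0,0,0],[0,0,0,0,0,0],[0,0,0,0,0,0],[0,0,0,0,0,0]]' |grep -v ee
$I '[[0,-0.03,0,0,0,0],[0,-0.06,0,0,0,0],[0,-0.09,0,0,0,0],[0,-0.12,0,0,0,0],[0,-0.15,0,0,0,0]]' |grep -v ee
$I '[[0,-0.03,0,0,0,0],[0,-0.06,0,0,0,0],[0,-0.09,0,0,0,0],[0,-0.12,0,0,0,0],[0,-0.15,0,0,0,0]]' |grep -v ee
$I '[[0,-0.03,0,0,0,0],[0,-0.06,0,0,0,0],[0,-0.09,0,0,0,0],[0,-0.12,0,0,0,0],[0,-0.15,0,0,0,0]]' |grep -v ee
$I '[[0,-0.01,0,0,0,0],[0,-0.02,0,0,0,0],[0,-0.02,0,0,0,0],[0,-0.02,0,0,0,0]]' |grep -v ee
python3 - <<'E'
from h import *
cv2.imwrite("pics/l.png",cv2.resize(imaging.read_camera("scene")[60:210,230:380,::-1],None,fx=4,fy=4))
E
```

```text
time_s: 32.88
tcp_pos: [0.4977, 0.1731, 0.1836]
force: [0.5, -0.4, 0.4]
gripper_width: 0.0507
time_s: 33.3
tcp_pos: [0.4999, 0.172, 0.1861]
force: [-0.1, 0.8, 0.6]
gripper_width: 0.0194
time_s: 33.63
tcp_pos: [0.4993, 0.172, 0.1855]
force: [-2.8, -0.0, 5.2]
gripper_width: 0.0117
time_s: 34.05
tcp_pos: [0.471, 0.1703, 0.1855]
force: [10.7, 1.1, -1.5]
gripper_width: 0.0118
time_s: 34.47
tcp_pos: [0.4412, 0.1686, 0.1855]
force: [10.4, 0.8, -2.3]
gripper_width: 0.0118
time_s: 34.88
tcp_pos: [0.4098, 0.1668, 0.1855]
force: [4.4, -0.3, 2.6]
gripper_width: 0.0113
time_s: 35.22
tcp_pos: [0.4053, 0.1665, 0.1855]
force: [-0.4, -0.5, 6.4]
gripper_width: 0.0119
```

View pics/l.png

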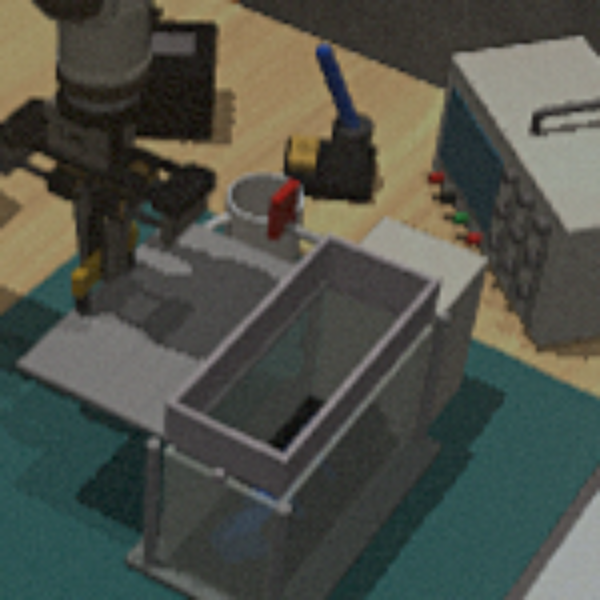

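The gate is about 94 mm open, the rod is unchanged, and the hopper looks empty, with blue showing in the shaft. I'll check from the top before shutting.

```bash
python3 - <<'E'
from h import *
cv2.imwrite("pics/m.png",cv2.resize(imaging.read_camera("top")[140:240,90:240,::-1],None,fx=5,fy=5,interpolation=cv2.INTER_CUBIC))
for m in modules(z=.03): print(np.round(m[:5],3),m[5].round(1))
rows((*T(-.109,0),.1855,3.2))
E
```

```text
[ 6.1400e-01  2.3800e-01 -8.6262e+01  9.7000e-02  5.9000e-02] [167.9 186.4]
[0.621 0.105 1.405 0.058 0.047] [204.7 184.8]
[0.618 0.16  5.553 0.057 0.049] [189.4 185.4]
[  0.661  -0.467 -89.029   0.135   0.105] [363.8 176.6]
[0.005, 0.475, 0.0, 0.0, 0.0, 0.0]
  -> [0.5   0.173 0.186]
```

View pics/m.png

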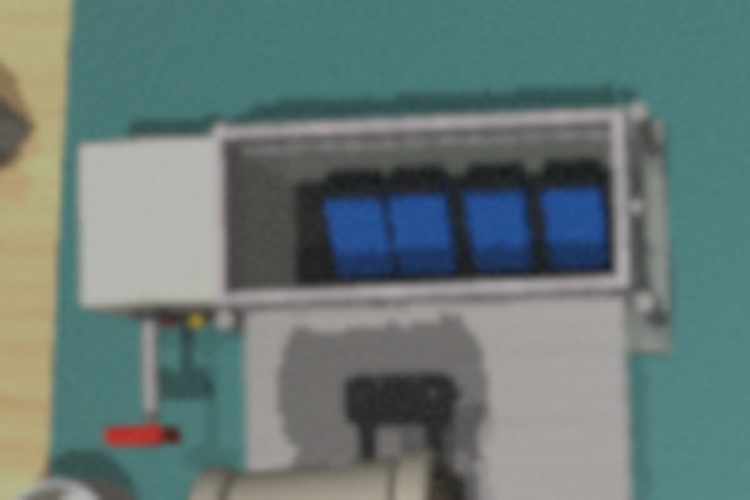

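All four modules lie in the tray (crop y≈230, x 360–575). That's 13 pictures viewed. Shutting the gate.

```bash
I="python3 -m inch"
$I '[[0,0.03,0,0,0,0],[0,0.06,0,0,0,0],[0,0.09,0,0,0,0],[0,0.12,0,0,0,0],[0,0.15,0,0,0,0]]' |grep -v ee
$I '[[0,0.03,0,0,0,0],[0,0.06,0,0,0,0],[0,0.09,0,0,0,0],[0,0.12,0,0,0,0],[0,0.15,0,0,0,0]]' |grep -v ee
$I '[[0,0.03,0,0,0,0],[0,0.06,0,0,0,0],[0,0.09,0,0,0,0],[0,0.12,0,0,0,0],[0,0.15,0,0,0,0]]' |grep -v ee
$I '[[0,0.014,0,0,0,0],[0,0.028,0,0,0,0],[0,0.028,0,0,0,0],[0,0.028,0,0,0,0],[0,0.028,0,0,0,0]]' |grep -v ee
```

```text
time_s: 35.78
tcp_pos: [0.4348, 0.1682, 0.1855]
force: [-3.2, -0.8, 9.7]
gripper_width: 0.0118
time_s: 36.2
tcp_pos: [0.4648, 0.17, 0.1855]
force: [-3.4, -0.4, 9.6]
gripper_width: 0.0115
time_s: 36.62
tcp_pos: [0.4947, 0.1717, 0.1855]
force: [-3.3, -0.9, 8.6]
gripper_width: 0.012
time_s: 37.03
tcp_pos: [0.4999, 0.172, 0.1855]
force: [-5.1, -0.2, 9.5]
gripper_width: 0.0115
```

```bash
I="python3 -m inch"
$I '[[0,0,0,0,0,0],[0,0,0,0,0,0],[0,0,0,0,0,0],[0,0,0,0,0,0],[0,0,0,0,0,0]]' 0.5 |grep gr
$I '[[0,0,-0.2,0,0,0],[0,0,-0.4,0,0,0],[0,0,-0.5,0,0,0],[0,0,-0.5,0,0,0],[0,0,-0.5,0,0,0]]' |grep -v ee
python3 - <<'E'
from h import *
rows((*T(-.135,.195),.28,3.2),(*T(-.135,.195),.157,None))
E
```

```text
gripper_width: 0.0431
time_s: 37.87
tcp_pos: [0.5015, 0.1721, 0.286]
force: [-0.1, -0.4, -0.5]
gripper_width: 0.0457
[0.98, -0.135, 0.03, 0.001, 0.0, 0.0]
  -> [0.463 0.366 0.28 ]
[0.0, 0.0, 0.615, 0.0, 0.0, 0.0]
  -> [0.463 0.366 0.157]
```

```bash
I="python3 -m inch"
$I '[[0.98,-0.135,0.03,0,0,0],[0.98,-0.135,0.03,0,0,0],[0.98,-0.135,0.03,0,0,0],[0.98,-0.135,0.03,0,0,0],[0.98,-0.135,0.03,0,0,0]]' |grep tcp
$I '[[0,0,0,0,0,0],[0,0,0,0,0,0],[0,0,0,0,0,0]]' |grep -v ee
python3 - <<'E'
from h import *
i=imaging.read_camera("top")
for b in blobs(i,*YEL,8): print("Y",cen(b).round(1),plane("top",cen(b),.21).round(3))
for b in blobs(imaging.read_camera("scene"),*YEL,8): print("Ys",cen(b).round(1),plane("scene",cen(b),.21).round(3))
rows((*T(-.135,.195),.157,3.2))
E
```

```text
tcp_pos: [0.4605, 0.3684, 0.276]
time_s: 38.53
tcp_pos: [0.4621, 0.3654, 0.277]
force: [0.3, -0.7, -0.3]
gripper_width: 0.0461
Y [ 64.5 259.2] [0.356 0.528 0.21 ]
Y [173.9 216.2] [0.5   0.178 0.21 ]
Y [262.9 153.3] [ 0.702 -0.097  0.21 ]
Ys [285.8 253.3] [ 0.802 -0.206  0.21 ]
Ys [277.6 133.1] [0.5  0.17 0.21]
Ys [305.8  97.3] [0.464 0.399 0.21 ]
[0.007, 0.004, 0.605, 0.0, 0.0, 0.0]
  -> [0.463 0.366 0.157]
```

The bar is back at its shut position in both views. Now the rod.

```bash
I="python3 -m inch"
$I '[[0.007,0.004,0.2,0,0,0],[0.007,0.004,0.4,0,0,0],[0.007,0.004,0.6,0,0,0],[0.007,0.004,0.6,0,0,0],[0.007,0.004,0.6,0,0,0]]' |grep -v ee
$I '[[0,0,0,0,0,0],[0,0,0,0,0,0],[0,0,0,0,0,0],[0,0,0,0,0,0],[0,0,0,0,0,0]]' 0 30 |grep gr
$I '[[0,0,0,0,0,0],[0,0,0,0,0,0],[0,0,0,0,0,0],[0,0,0,0,0,0]]' |grep -v ee
$I '[[0,0.014,0,0,0,0],[0,0.028,0,0,0,0],[0,0.042,0,0,0,0],[0,0.056,0,0,0,0],[0,0.07,0,0,0,0]]' |grep -v ee
$I '[[0,0.014,0,0,0,0],[0,0.028,0,0,0,0],[0,0.042,0,0,0,0],[0,0.058,0,0,0,0],[0,0.058,0,0,0,0]]' |grep -v ee
$I '[[0,0,0,0,0,0],[0,0,0,0,0,0],[0,0,0,0,0,0]]' |grep -v ee
```

```text
time_s: 39.05
tcp_pos: [0.4623, 0.3659, 0.1573]
force: [-0.1, 0.2, 0.8]
gripper_width: 0.0459
gripper_width: 0.0148
time_s: 39.8
tcp_pos: [0.4641, 0.368, 0.1601]
force: [0.7, -0.7, 6.4]
gripper_width: 0.0115
time_s: 40.22
tcp_pos: [0.4766, 0.3687, 0.1601]
force: [-2.1, -1.0, 6.8]
gripper_width: 0.0115
time_s: 40.63
tcp_pos: [0.4894, 0.3694, 0.1601]
force: [-0.9, -0.8, 8.4]
gripper_width: 0.0122
time_s: 40.88
tcp_pos: [0.4895, 0.3694, 0.1601]
force: [-0.3, -0.3, 7.3]
gripper_width: 0.0117
```

```bash
I="python3 -m inch"
$I '[[0,0,0,0,0,0],[0,0,0,0,0,0],[0,0,0,0,0,0],[0,0,0,0,0,0],[0,0,0,0,0,0]]' 0.5 |grep gr
$I '[[0,0,-0.2,0,0,0],[0,0,-0.4,0,0,0],[0,0,-0.6,0,0,0],[0,0,-0.7,0,0,0],[0,0,-0.7,0,0,0]]' |grep -v ee
$I '[[-0.98,-0.3,0,0,0,0],[-0.98,-0.3,0,0,0,0],[-0.98,-0.3,0,0,0,0],[-0.98,-0.3,0,0,0,0],[-0.98,-0.3,0,0,0,0]]' |grep tcp
$I '[[-0.98,0,0,0,0,0],[-0.98,0,0,0,0,0],[-0.98,0,0,0,0,0],[-0.98,0,0,0,0,0],[-0.98,0,0,0,0,0]]' |grep tcp
$I '[[0,0,0,0,0,0],[0,0,0,0,0,0]]' |grep -v ee
python3 - <<'E'
from h import *
i=imaging.read_camera("top"); j=imaging.read_camera("scene")
for n,k in(("top",i),("scene",j)):
    for b in blobs(k,*YEL,8): print("Y",n,cen(b).round(1),plane(n,cen(b),.21).round(3))
    for b in blobs(k,*RED,8): print("R",n,cen(b).round(1),plane(n,cen(b),.182).round(3))
cv2.imwrite("pics/z.png",cv2.resize(i[:,:,::-1],None,fx=1.5,fy=1.5))
E
```

```text
gripper_width: 0.0428
time_s: 41.72
tcp_pos: [0.4913, 0.3703, 0.306]
force: [0.7, -0.0, 1.2]
gripper_width: 0.0458
tcp_pos: [0.4387, 0.1682, 0.2973]
tcp_pos: [0.4505, -0.0285, 0.2976]
time_s: 42.72
tcp_pos: [0.4508, -0.0265, 0.2977]
force: [0.0, 0.5, 0.4]
gripper_width: 0.0461
Y top [ 64.2 259.4] [0.355 0.529 0.21 ]
Y top [173.8 216.2] [0.5   0.179 0.21 ]
Y top [262.9 153.3] [ 0.702 -0.097  0.21 ]
R top [388.5 247.5] [ 0.411 -0.504  0.182]
R top [117. 219.] [0.488 0.369 0.182]
Y scene [285.7 253.3] [ 0.802 -0.207  0.21 ]
Y scene [277.6 133.2] [0.5  0.17 0.21]
Y scene [305.5  97.3] [0.463 0.398 0.21 ]
R scene [101.9 299.1] [ 0.506 -0.588  0.182]
R scene [306.6 109.9] [0.49  0.369 0.182]
```

View pics/z.png

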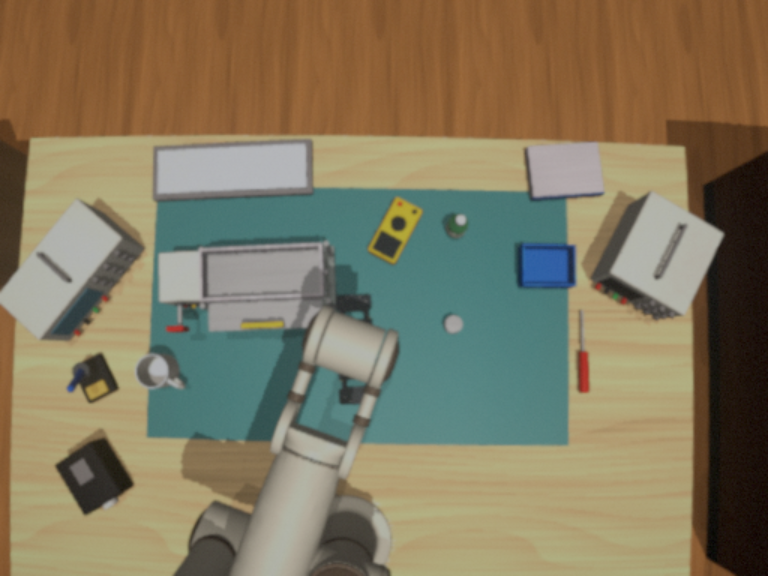

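The gate bar (262,325) and paddle (177,329) are back where they started. No modules are left on the bench or in the hopper, the bystanders haven't moved, and the arm touches nothing. Handing in.

```bash
python3 -c "
from workcell import r
print(r.close_job())"
```

```text
the job is handed in; nothing more can be done
None
```

The drop test ran through in order and is handed in at about 43 s on the robot clock. All four modules on the bench went through the hopper into the catch tray. No verdict is reported, so the results below are from my own checks.

**What was done:**
- I placed the four modules in the hopper and released them.
- I pulled the rod out to its middle click (paddle measured 25 mm out).
- I opened the gate about 94 mm and saw all four modules in the tray from above.
- I pushed the gate shut and then the rod home.

**Last checks:**
- **Gate:** the bar is within about 2 mm of its shut position in both views. Its y reading differed by about 9 mm between the two views in the last check, which I put down to a partial colour mask.
- **Rod:** the paddle is within about 1 mm of its starting position in both views.
- **Bench:** the hopper and bench are clear of modules, the bystanders look undisturbed, and the arm is clear of everything.

**One thing failed:** the first grasp lifted before the fingers had fully closed. The module did not move and I grasped it again.

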